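Fit the grinding wheel arbor into the skate sharpener and clamp it

ROBOT

A 7-joint arm with a two-finger parallel gripper is mounted at the origin on the work surface. World frame = base frame: x ahead of the robot, y to its left, z up, the work surface at z = 0. Lengths are in m, angles in rad, forces in N, time in s.
With the tool pointing down it reaches from about 0.4 to 0.85 m from the base axis. Payload 10.4 kg.
Tool frame: the origin (TCP) lies between the finger pads; the fingertips stand 17 mm ahead of it and the grasp point (between the pads) lies 2 mm behind it; x points along the fingers, y is the direction in which the jaws open and shut, and the axes are right-handed (so a half turn about x gives the same grasp; the last joint's range is limited). The gripper opens to 87 mm and grips with 3 to 60 N. Pads are 19 mm wide; open, the fingers measure 117 mm over their backs; the gripper's body (75 mm by 190 mm) begins 51 mm behind the grasp point.
Start: joints at [-0.023, 0.332, -0.065, 1.46, 0.022, 1.35, -0.088], TCP at [0.625, 0, 0.206] pointing down, gripper open.
Joint ranges: [-2.6, 2.6], [-0.5, 2.12], [-1.47, 1.34], [0.16, 2.42], [-1.27, 4.41], [0.06, 2.06], [-2.6, 2.6]. Speed limits (rad/s): [2.22, 2.22, 2.79, 2.79, 3.14, 3.14, 3.14].

INTERFACE

Orientations are given as a unit quaternion [x, y, z, w].
In Python, from bench import r, optics, close_job gives the robot as it stands.
- The arm moves only by the shell command python3 -m inch 'ROWS' [OPENING] [FORCE]. ROWS is JSON, a list of rows, each an object with "translation": the shift along the tool's x, y, z in cm, a list of three; "spin": the turn about the tool's x in degrees. In form: [{"translation": [tx, ty, tz], "spin": spin}, ...]. A call has 1 to 20 rows; each row shifts and turns the pose as measured when the row begins, along the tool's axes as they then stand; what a row does not reach is not made up. A row lasts 1/8 s, in which the tool goes at most 62.5 mm and 10.7 degrees, less where a joint would pass 70% of its speed; a pose out of reach is approached as far as the arm can. A call is refused whole if a number of a shift passes 6.25 or a number of a turn 10.7, either way. A call with a gripper value outside its range is refused whole. OPENING is the closure, from 0 (fully open) to 1 (shut), set as the call begins (- or left out, the last holds). The fingers move at their own pace and stop on an object; FORCE is the grip in N (left out, the last holds). Time passes only in rows, so rows that do not move let the fingers close. It gives the time, the measured TCP pose, the force and the opening at its end, in the units of the state.
- r.read_state(): the state, without advancing time (a new reading comes with each control period).
- optics.camera(name): name is "scene" or "side" or "wrist"; returns the picture (420x560x3 uint8, red, green, blue); there is no depth.
- optics.camera_model(name): a dict with "camera_matrix" (3x3 intrinsics, pixels), "dist" ([k1, k2, p1, p2, k3] as OpenCV has them; the pictures are not rectified), "world_from_camera" (4x4, takes a point from camera to world coordinates); the wrist camera has in their place "tool_from_camera" (4x4, takes a point from camera to tool coordinates, whose origin is the TCP and whose axes are the tool frame's). Camera axes: x right, y down, z forward; pixel columns grow to the right and rows downward; lengths in m; the calibration is good to about 2 mm. A picture is of the moment at which its call begins: read the wrist's pose just before it. camera_model takes no time and is no camera call.
- close_job(): hands the job in, once; it reports no verdict.
The state is a dict: "time": time; "joint_positions": joint angles; "joint_vel": joint speeds; "joint_torque": joint torques, N m; "ee_pos": TCP position; "eef_rot": TCP orientation; "ft_force": force on the tool from outside, world axes, zero at the start; "torque": the same for the moment, N m; "width": finger opening in m.
Only numpy, scipy, OpenCV 4.12 (cv2) and the standard library are available. Lean on these libraries where they do the work, as an engineer would, in place of code of your own. Each camera call takes 0.05 s, during which the arm holds its last target.

TASK

Take the arbor with the larger grinding wheel from the wooden rack, turn it so that the flat on its shank matches the flat in the sharpening machine's hub, and lower it in until the wheel lies flush on the hub. Then squeeze the hub's two clamp handles together until they snap over centre and stay shut, and let go. Leave the spare arbor and everything else on the bench where it is.

Things in the scene. Friction and masses are not known exactly. Their poses are not given: they have to be found in the camera images.
- arbor: The arbor to fit, 0.3 kg, upright in one of the rack's two bores (either one). Origin on its axis at the underside of its grey grinding wheel (70 mm across, z 0 to 12 mm); z up along the axis, +x to the side of the shank's flat, where the grip bar's long tapered end points too.
- arbor_bar (a point): The arbor's black grip bar, on the axis 34 mm above the wheel's underside (22 mm above the wheel's top). The bar stands on the wheel from z 12 to 48 mm, is 14 mm thick along the arbor's y and reaches from x = -10 to +24 mm; its sides are parallel up to x = +16 mm, then taper to a pointer towards +x.
- shank_tip (a point): Foot of the arbor's steel D-shank, on the axis, 40 mm below the wheel. The shank is 26 mm across with one flat on the arbor's +x side, 7.5 mm from the axis, and its foot is chamfered by 2 mm over the last 3 mm. In the rack it is hidden in the bore.
- spare_arbor: A spare arbor in the rack's other bore, same bar grip but a small wheel 46 mm across and a thin round shank; origin likewise at the wheel's underside. Leave it alone.
- rack: Fixed pale wooden block 90 x 210 x 55 mm high, origin under its centre, long along its y; two round bores 35 mm wide and 48 mm deep from the top, at y = -60 and +60 mm. The wheels lie on its top, the shanks hang loose in the bores.
- machine: The fixed sharpening machine: black base plate 180 x 180 x 12 mm, grey round motor 121 mm across up to z 105 mm, on it a steel hub 54 mm across from z 105 to 150 mm (62 mm at the clamping band, z 122 to 138 mm). Origin on the table under the hub's axis. At its (+x, +y) corner a black switch box up to z 61 mm. The clamp handles reach to its -y.
- hub_mouth (a point): Centre of the hub's mouth, 150 mm above the table, axes as the machine's. Upright D-hole 45 mm deep, 29 mm across, its flat on the machine's +x side, 9 mm from the axis (1.5 mm of room all round the shank), mouth chamfered 2.5 mm. The arbor fits one way only: its +x along the machine's +x, within about 9 degrees. Fully home, its origin is here and the wheel rests on the hub.
- clamp_grip (a point): Where to squeeze: midway between the handles when shut, 123 mm from the hub's axis to the machine's -y, 130 mm above the table. Both handles are upright steel strips 7 mm thick, z 120 to 140 mm above the table, 38 to 153 mm from the hub's axis. Fixed one on the -x side, outer face 14.5 mm from here; moving one on the +x side, outer face 14.5 mm from here shut, about 32 mm open.
- handle_pad (a point): Mid-point of the moving handle at the place to squeeze, 85 mm from its upright pivot; it travels about 17 mm towards the fixed handle (to the machine's -x). Over both handles it measures about 46 mm open and 29 mm shut; below them there is only air and the base plate.
- clamp_handle (a joint): Angle of the moving clamp handle: 0 open (start), grows as it is squeezed towards the fixed handle, 0.20 rad shut on its stop. A spring resists with at most about 6 N at the squeezing place up to 0.15 rad, then pulls it shut by itself and keeps it shut. Let go before 0.15 rad, it springs open.
- honing_stone: Bystander, leave it alone: reddish honing stone, 30 x 110 x 18 mm; origin at its underside.
- steel_collar: Bystander, leave it alone: loose plain steel ring, 40 mm across, 14 mm high; origin at its underside.
- jar: Bystander, leave it alone: low white jar with steel cap, 50 mm across, 60 mm high; origin at its underside.
- hammer: Bystander, leave it alone: hammer lying flat; origin at its underside.
- screwdriver: Bystander, leave it alone: black screwdriver lying flat; origin at its underside.
- brush: Bystander, leave it alone: wooden hand brush lying flat; origin at its underside.
- skate_blade: Bystander, leave it alone: bare steel skate blade lying flat, 260 mm long, 6 mm thick; origin at its underside.
- oil_bottle: Bystander, leave it alone: white oil bottle with red cap, 60 mm across, 170 mm high; origin at its underside.
Mind the look-alikes: they are no part of the job. What is shaped like the arbor but yellow is not meant.

How it is judged:
On the way, in this order (a step that is already met when the one before it is completed fails the run):
1. the arbor is threaded home in the hub, wheel on the hub (z of arbor in the frame of hub_mouth between -0.003 and 0.003 m and horizontal distance between arbor and hub_mouth below 0.004 m and angle between arbor's own z axis and vertical below 0.06 rad and angle between the x axis of arbor and the x axis of machine, either way round below 0.25 rad), for 0.2 s.
2. the clamp handles are squeezed over centre and shut (value of joint clamp_handle above 0.18 rad), for 0.2 s.
At the end, for the whole second after the job is handed in: The arbor with the larger wheel stands home in the hub (its origin within 3 mm in height and 4 mm sideways of the hub's mouth, upright within 0.06 rad, its flat within 0.25 rad of the hub's flat), at rest, and the clamp handle is shut past 0.18 rad (all of step 1 and value of joint clamp_handle above 0.18 rad and linear speed of arbor below 0.02 m/s and angular speed of arbor below 0.2 rad/s); the robot touches nothing.
It fails at once if the spare arbor is moved by more than 15 mm (distance of spare_arbor from where it was at the start of the episode above 0.015 m).
It fails at once if another thing on the bench is moved by more than 30 mm (distance of any of honing_stone, steel_collar, jar, hammer, screwdriver, brush, skate_blade, oil_bottle from where it was at the start of the episode above 0.03 m).
It also fails if it takes over 51 s, if anything falls off the work surface, if the arm or the gripper's body presses on something with over 40 N, if the wrist force passes 120 N, or if a joint passes its speed limit or range.

## Working session

There is one attempt and no reset: what is moved stays moved. The work goes in short steps, Python scripts to look and compute and a shell command to move; the robot and the scene stay as the last step left them, time stands still between calls to the robot, and variables do not carry over. Pictures are saved under pics/ and viewed, and the job is handed in when it is done.

```bash
ls; mkdir -p pics; python3 - <<'E'
from bench import r,optics
import cv2
s=r.read_state();print({k:s[k] for k in ('time','ee_pos','eef_rot','ft_force','width')})
for n in ('scene','side','wrist'):
    im=optics.camera(n);cv2.imwrite(f'pics/{n}0.png',im[:,:,::-1]);m=optics.camera_model(n);print(n,m)
E
```

```text
pics
{'time': 0.0, 'ee_pos': array([ 6.24609681e-01, -2.88309523e-05,  2.05668468e-01]), 'eef_rot': array([-0.49963283, -0.50031867,  0.50035337, -0.49969467]), 'ft_force': array([1.27505577, 0.69162936, 0.12450492]), 'width': 0.08726613260110262}
scene {'camera_matrix': array([[463.34313327,   0.        , 278.45425068],
       [  0.        , 463.34313327, 208.40779365],
       [  0.        ,   0.        ,   1.        ]]), 'dist': array([-0.06633474,  0.        ,  0.        ,  0.        ,  0.        ]), 'world_from_camera': array([[-0.15783087,  0.72336232, -0.67218774,  1.46434755],
       [ 0.98739696,  0.12366845, -0.09875905,  0.1004517 ],
       [ 0.01168984, -0.67930337, -0.73376446,  1.09441914],
       [ 0.        ,  0.        ,  0.        ,  1.        ]])}
side {'camera_matrix': array([[478.61516079,   0.        , 281.36677022],
       [  0.        , 478.61516079, 211.65295943],
       [  0.        ,   0.        ,   1.        ]]), 'dist': array([0.053374, 0.      , 0.      , 0.      , 0.      ]), 'world_from_camera': array([[-0.7251819 , -0.49877296,  0.47469648,  0.01956656],
       [-0.6885193 ,  0.53252078, -0.49230356,  0.56549722],
       [-0.00723804, -0.68384732, -0.72958924,  1.00860276],
       [ 0.        ,  0.        ,  0.        ,  1.        ]])}
wrist {'camera_matrix': array([[331.48349404,   0.        , 284.2353933 ],
       [  0.        , 331.48349404, 205.07567839],
       [  0.        ,   0.        ,   1.        ]]), 'dist': array([-0.00020971,  0.        ,  0.        ,  0.        ,  0.        ]), 'tool_from_camera': array([[ 7.17625690e-04, -2.68684716e-01,  9.63227911e-01,
        -1.79058939e-01],
       [ 9.99999670e-01,  5.60482496e-04, -5.88679342e-04,
         3.25125638e-04],
       [-3.81703242e-04,  9.63228015e-01,  2.68685029e-01,
        -7.45800475e-02],
       [ 0.00000000e+00,  0.00000000e+00,  0.00000000e+00,
         1.00000000e+00]])}
```

View pics/scene0.png

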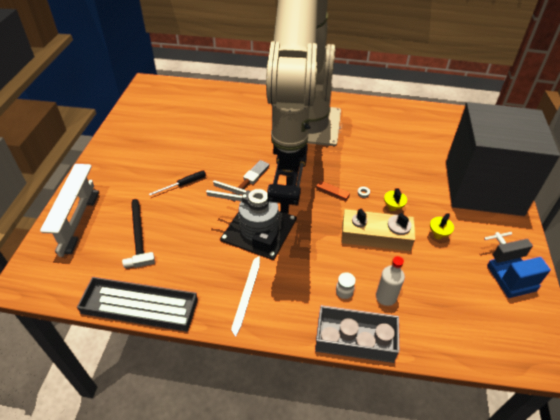

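View pics/side0.png

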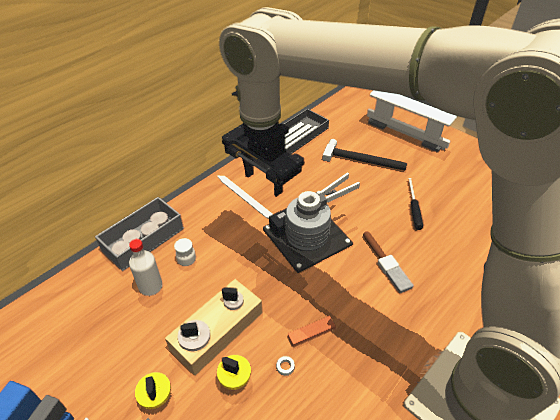

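View pics/wrist0.png

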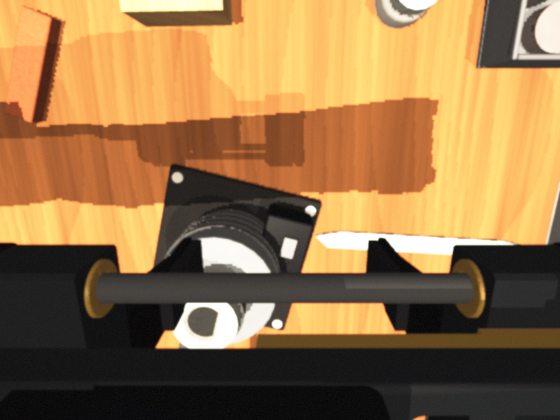

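The scene picture shows the machine at about (258,215). These could be taken for the arbor:
- Grey wheel in the rack: scene (400,224), side (193,333).
- Grey wheel in the rack: scene (361,217), side (232,297).
- Yellow wheel: scene (395,199), side (234,372).
- Yellow wheel: scene (441,227), side (153,390).

The grey one at scene (400,224) looks larger. I'll check that in close crops.

```bash
python3 - <<'E'
import cv2
a=cv2.imread('pics/scene0.png');b=cv2.imread('pics/side0.png')
def c(im,x,y,w,h,f,n): cv2.imwrite(n,cv2.resize(im[y:y+h,x:x+w],None,fx=f,fy=f,interpolation=cv2.INTER_CUBIC))
c(a,340,180,80,70,9,'pics/s_rack.png')
c(a,200,170,100,80,8,'pics/s_mach.png')
c(b,160,275,110,80,7,'pics/d_rack.png')
c(b,260,165,110,100,6,'pics/d_mach.png')
E
```

```text
(no output)
```

View pics/s_rack.png

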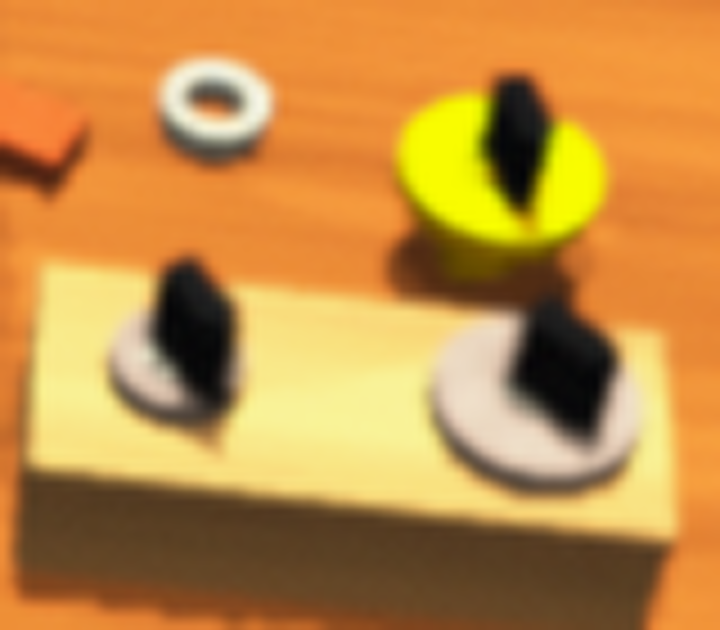

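View pics/s_mach.png

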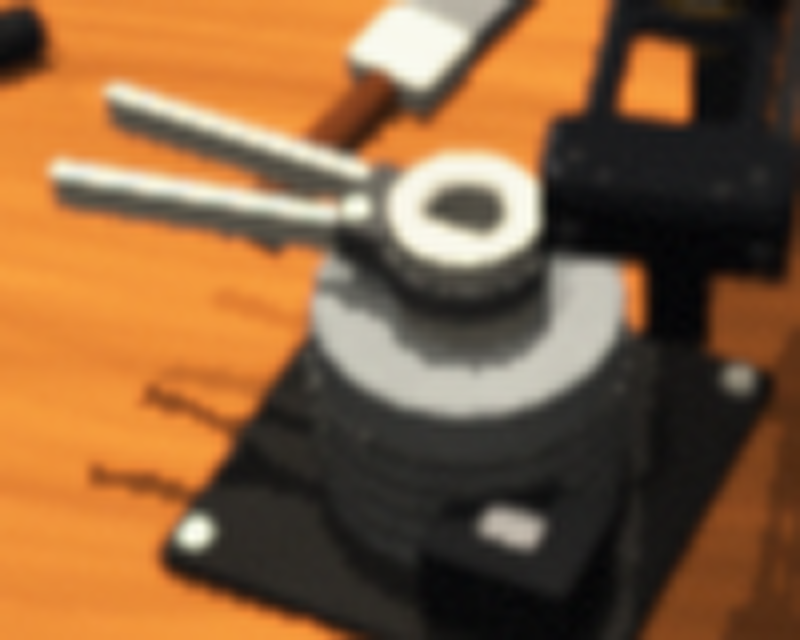

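View pics/d_rack.png

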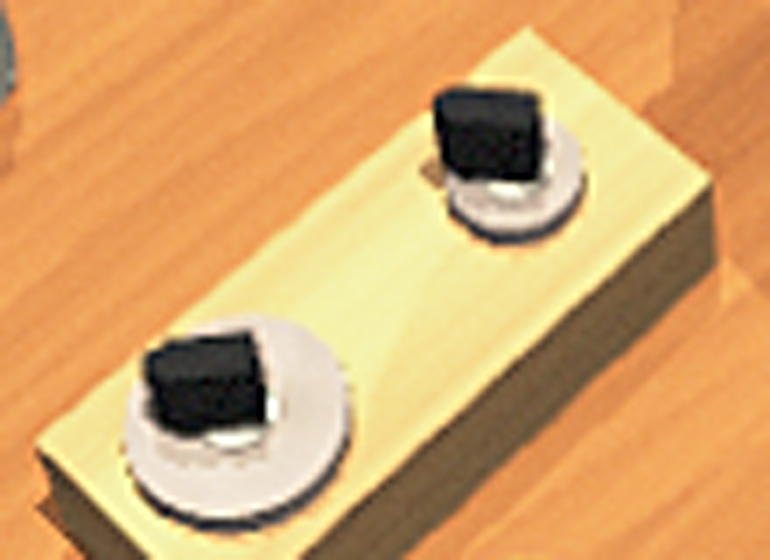

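View pics/d_mach.png

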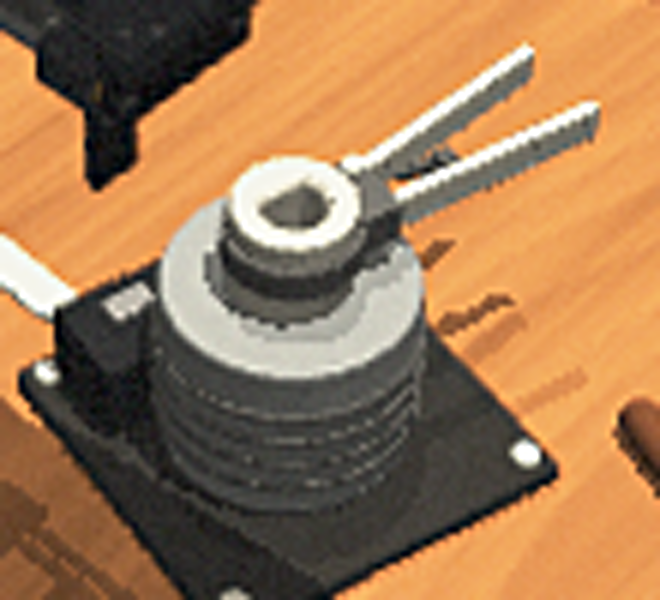

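```bash
cat > h.py <<'E'
import numpy as np,cv2
from bench import r,optics
from scipy.spatial.transform import Rotation as R
def model(n,st=None):
    m=optics.camera_model(n)
    if n=='wrist':
        T=np.eye(4);T[:3,:3]=R.from_quat(st['eef_rot']).as_matrix();T[:3,3]=st['ee_pos']
        W=T@m['tool_from_camera']
    else: W=m['world_from_camera']
    return m['camera_matrix'],m['dist'],W
def px2w(M,uv,z):
    K,d,W=M
    p=cv2.undistortPoints(np.array([[uv]],float),K,d)[0,0]
    v=W[:3,:3]@np.array([p[0],p[1],1]);o=W[:3,3]
    return o+v*(z-o[2])/v[2]
def w2px(M,P):
    K,d,W=M; Wi=np.linalg.inv(W)
    return cv2.projectPoints(np.atleast_2d(P).astype(float),cv2.Rodrigues(Wi[:3,:3])[0],Wi[:3,3],K,d)[0][:,0]
E
python3 - <<'E'
from h import *
from scipy.optimize import least_squares
S=model('scene');D=model('side');Wm=model('wrist',r.read_state())
for n,M,uv in(('S',S,(258.1,196.2)),('D',D,(309.3,198.8)),('W',Wm,(207,321))):print('hub',n,px2w(M,uv,.15))
for n,M,uv in(('S',S,(399.4,223.9)),('D',D,(193.9,334.3))):print('arb',n,px2w(M,uv,.067))
for n,M,uv in(('S',S,(360,220.5)),('D',D,(233.5,300.5))):print('spare',n,px2w(M,uv,.067))
for n,M,uvs in(('S',S,[(220.6,239.4),(296.5,217.5)]),('D',D,[(263.3,228),(352.8,242.5)]),('W',Wm,[(171,166),(320,199),(281,330)])):
  for uv in uvs: print('corner',n,px2w(M,uv,.012))
# handle ends top z .14
for n,M,uvs in(('S',S,[(200+110/8,170+90/8),(200+55/8,170+168/8)]),('D',D,[(260+530/6,165+50/6),(260+597/6,165+107/6)])):
  for uv in uvs: print('handle',n,px2w(M,uv,.14))
# bar pointers top z=.055+.048
for n,M,uvs in(('S',S,[(340+545/9,180+305/9),(340+592/9,180+435/9)]),):
  for uv in uvs: print('bar',n,px2w(M,uv,.103))
E
```

```text
hub S [ 0.56219681 -0.09123425  0.15      ]
hub D [ 0.55738964 -0.09418447  0.15      ]
hub W [ 0.56189523 -0.08916095  0.15      ]
arb S [0.52451735 0.32452135 0.067     ]
arb D [0.51966785 0.32411723 0.067     ]
spare S [0.53064441 0.2082272  0.067     ]
spare D [0.52000176 0.20780857 0.067     ]
corner S [ 0.6269369  -0.19614691  0.012     ]
corner S [0.50153258 0.01655481 0.012     ]
corner D [ 0.66179518 -0.02786921  0.012     ]
corner D [ 0.44990884 -0.15575868  0.012     ]
corner W [0.49649096 0.01635003 0.012     ]
corner W [ 0.66618088 -0.02206893  0.012     ]
corner W [ 0.6204821  -0.19872584  0.012     ]
handle S [ 0.51397126 -0.23453225  0.14      ]
handle S [ 0.5570065  -0.24395149  0.14      ]
handle D [ 0.55061611 -0.24548088  0.14      ]
handle D [ 0.50633533 -0.23620123  0.14      ]
bar S [0.51770614 0.32071991 0.103     ]
bar S [0.57128123 0.33441959 0.103     ]
```

The close crop confirms the arbor to fit is the large grey wheel at scene (399,224). The spare is at (360,220) and the yellow look-alikes are outside the rack. Machine: hub at about (0.560,-0.0915), yaw about -13°. Next I'll move the wrist camera over the arbor.

```bash
python3 - <<'E'
from h import *
S=model('scene');print('capz.17',px2w(S,(398,261),.17),px2w(S,(388,302),0.0));print('yellow',px2w(S,(395,199),.04),px2w(S,(441,227),.04))
print(R.from_quat(r.read_state()['eef_rot']).as_matrix().round(2))
E
python3 -m inch '[{"translation":[-0.8,-0.9,-5.0],"spin":0},{"translation":[-0.8,-0.9,-5.4],"spin":0},{"translation":[-0.8,-0.9,-5.4],"spin":0},{"translation":[0,-0.9,-5.4],"spin":0},{"translation":[0,-0.9,-5.4],"spin":0},{"translation":[0,-0.9,-5.4],"spin":0},{"translation":[0,0,0],"spin":-10},{"translation":[0,0,0],"spin":-10}]' 0.5 30
```

```text
capz.17 [0.74313305 0.29657017 0.17      ] [0.75578934 0.30364204 0.        ]
yellow [0.39544593 0.31832438 0.04      ] [0.49121004 0.45638211 0.04      ]
[[-0.  1.  0.]
 [-0.  0. -1.]
 [-1. -0.  0.]]
time: 1.15
ee_pos: [0.5679, 0.329, 0.2269]
eef_rot: [0.402, 0.582, -0.406, 0.579]
ft_force: [-0.1, -0.2, 0.2]
width: 0.0439
```

```bash

python3 -m inch '[{"translation":[0,0,0],"spin":-10.6},{"translation":[0,0,0],"spin":-10.6},{"translation":[0,0,0],"spin":-10.6},{"translation":[0,0,0],"spin":-10.6},{"translation":[0,0,0],"spin":-10.6},{"translation":[0,0,0],"spin":-10.6},{"translation":[0,0,0],"spin":-10.6},{"translation":[0,0,0],"spin":-10.6},{"translation":[0,0,0],"spin":0}]'
python3 - <<'E'
from h import *
s=r.read_state();print(s['joint_positions'].round(2));print(R.from_quat(s['eef_rot']).as_matrix().round(3),s['ee_pos'])
im=optics.camera('wrist');cv2.imwrite('pics/w1.png',im[:,:,::-1])
E
```

```text
time: 2.28
ee_pos: [0.5664, 0.3286, 0.223]
eef_rot: [-0.1, 0.704, 0.098, 0.696]
ft_force: [-0.1, 0.3, 0.4]
width: 0.0434
[-0.24  0.45 -0.5   1.31  0.21  1.45  1.12]
[[-0.012 -0.278  0.96 ]
 [-0.005  0.961  0.278]
 [-1.    -0.001 -0.013]] [0.56636656 0.3286191  0.22295609]
```

View pics/w1.png

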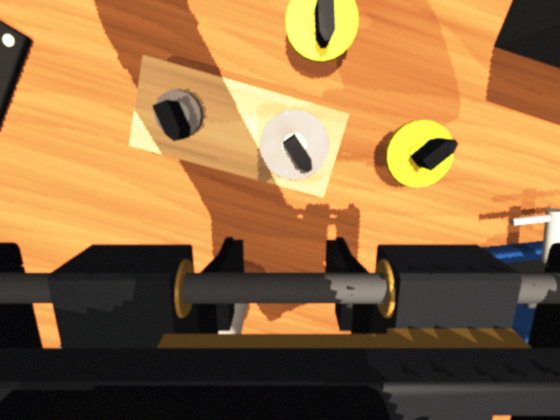

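```bash
python3 - <<'E'
import cv2
a=cv2.imread('pics/w1.png')
cv2.imwrite('pics/w1c.png',cv2.resize(a[95:195,245:345],None,fx=6,fy=6,interpolation=cv2.INTER_CUBIC))
E
```

```text
(no output)
```

View pics/w1c.png

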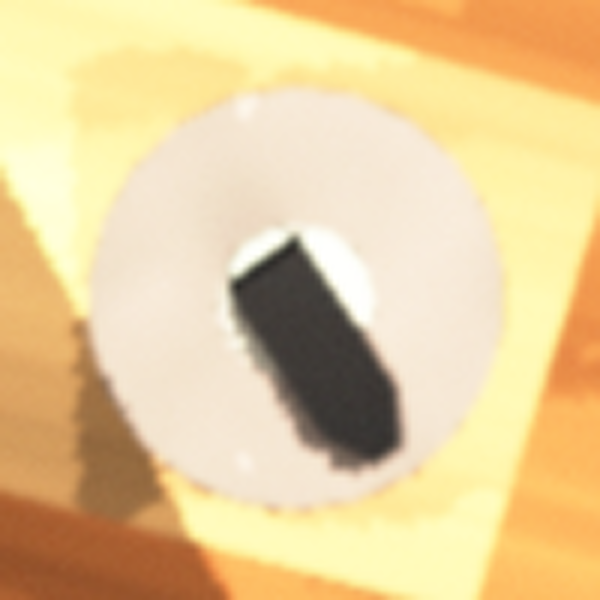

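```bash
python3 - <<'E'
from h import *
M=model('wrist',r.read_state())
f=lambda x,y,z:px2w(M,(245+x/6,95+y/6),z)
print('wheel c',f(298,298,.067))
a,b=f(298,238,.103),f(390,375,.103);c,d=f(235,288,.103),f(330,440,.103)
for p,q in((a,b),(c,d)):v=q-p;print(np.degrees(np.arctan2(v[1],v[0])),np.linalg.norm(v))
print('tail mid',(a+c)/2,'thick',np.linalg.norm(a-c)); t=f(376,455,.103);print('tip',t,t-(a+c)/2)
for zz in (.09,):print(f(298,238,zz))
E
```

```text
wheel c [0.52073771 0.32724302 0.067     ]
50.78025555954097 0.024536952593777018
48.41075932887688 0.026878479538560023
tail mid [0.51471879 0.31949069 0.103     ] thick 0.011813334648540227
tip [0.53760488 0.34349742 0.103     ] [0.02288608 0.02400673 0.        ]
[0.51044544 0.32350079 0.09      ]
```

The wrist view shows the large grey wheel centred at about (294.7,144.7), with the bar pointer towards the lower right. That gives an axis at (0.521,0.327) and a yaw of about 49°.

```bash

python3 -m inch '[{"translation":[0,0,0],"spin":-10.7},{"translation":[0,0,0],"spin":-10.7},{"translation":[0,0,0],"spin":-10.7},{"translation":[0,0,0],"spin":-1},{"translation":[0,0,0],"spin":0}]'
python3 - <<'E'
from h import *
s=r.read_state();print(s['joint_positions'].round(2));Rm=R.from_quat(s['eef_rot']).as_matrix();print(Rm.round(3),s['ee_pos'],np.degrees(np.arctan2(Rm[1,1],Rm[0,1])))
im=optics.camera('wrist');cv2.imwrite('pics/w2.png',im[:,:,::-1])
M=model('wrist',s);print(w2px(M,[.521,.327,.067]))
cv2.imwrite('pics/w2c.png',cv2.resize(im[100:220,160:280,::-1],None,fx=5,fy=5,interpolation=cv2.INTER_CUBIC))
E
```

```text
time: 2.95
ee_pos: [0.566, 0.3285, 0.2223]
eef_rot: [-0.291, 0.649, 0.291, 0.639]
ft_force: [-0.1, -0.7, 0.9]
width: 0.0433
[-0.18  0.47 -0.59  1.31  0.25  1.46  1.66]
[[-0.013 -0.75   0.661]
 [-0.006  0.661  0.75 ]
 [-1.     0.006 -0.013]] [0.56604339 0.328506   0.22232326] 138.62525178347806
[[315.20805788 157.62491027]]
```

View pics/w2.png

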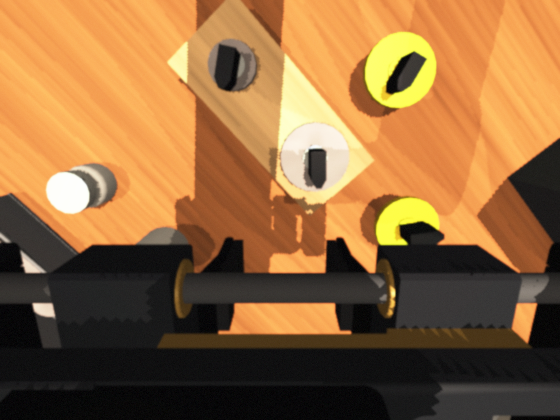

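View pics/w2c.png

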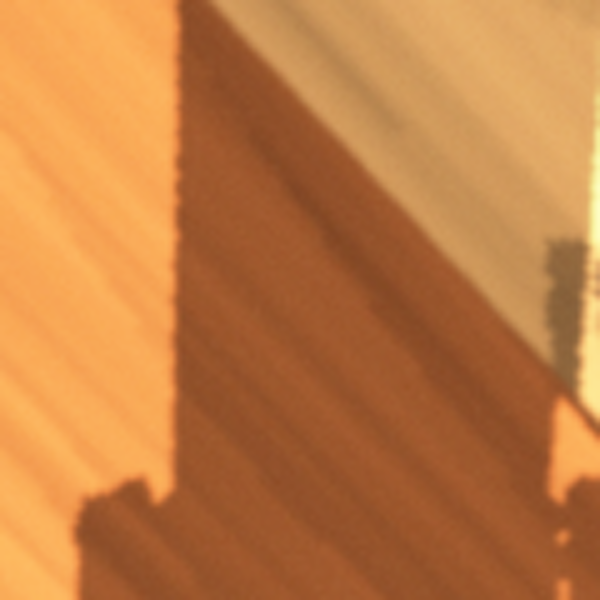

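```bash
python3 - <<'E'
import cv2
a=cv2.imread('pics/w2.png')
cv2.imwrite('pics/w2d.png',cv2.resize(a[115:205,270:360],None,fx=7,fy=7,interpolation=cv2.INTER_CUBIC))
E
```

```text
(no output)
```

View pics/w2d.png

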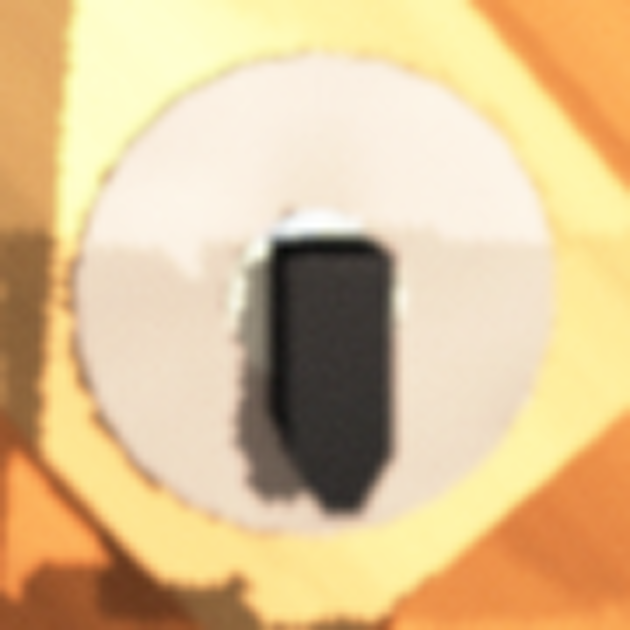

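```bash
python3 - <<'E'
from h import *
s=r.read_state();M=model('wrist',s);Rm=R.from_quat(s['eef_rot']).as_matrix()
f=lambda x,y,z:px2w(M,(270+(x+.5)/7-.5,115+(y+.5)/7-.5),z)
c=f(315,292,.067);print('wheel',c)
a,b=f(391,255,.103),f(391,460,.103);v=b-a;print('edge yaw',np.degrees(np.arctan2(v[1],v[0])))
t=f(285,255,.103);tm=(t+a)/2;tip=f(344,513,.103);v=tip-tm;print('thick',np.linalg.norm(t-a),'mid yaw',np.degrees(np.arctan2(v[1],v[0])),'len',np.linalg.norm(v),'tail',tm)
u=v/np.linalg.norm(v);ax=tm+u*.01;print('axis',ax)
T=(c+ax)/2; d=np.array([T[0],T[1],.088])-s['ee_pos'];print('tool delta cm',Rm.T@d*100)
E
```

```text
wheel [0.52062224 0.32549857 0.067     ]
edge yaw 50.493874211688635
thick 0.013575736744346863 mid yaw 51.500168588814034 len 0.03373722718243259 tail [0.51532621 0.31846585 0.103     ]
axis [0.52155133 0.32629195 0.103     ]
tool delta cm [13.49052687  3.12732611 -2.99219871]
```

```bash

python3 -m inch '[{"translation":[0,0,0],"spin":-2},{"translation":[1,3.2,-2.9],"spin":0},{"translation":[4,0,0],"spin":0},{"translation":[4,0,0],"spin":0},{"translation":[0,0,0],"spin":0}]'
cat > dl.py <<'E'
import sys
from h import *
s=r.read_state();Rm=R.from_quat(s['eef_rot']).as_matrix()
t=np.array(list(map(float,sys.argv[1:4])))
print('pos',s['ee_pos'].round(4),'yaw_y',np.degrees(np.arctan2(Rm[1,1],Rm[0,1])).round(2),'x',Rm[:,0].round(3),'delta cm',(Rm.T@(t-s['ee_pos'])*100).round(2),'F',s['ft_force'].round(1),s['torque'].round(2),'w',s['width'],'t',s['time'])
E
python3 dl.py .5211 .3259 .088
```

```text
time: 3.62
ee_pos: [0.5209, 0.3265, 0.1319]
eef_rot: [-0.302, 0.644, 0.302, 0.635]
ft_force: [0.8, 0.0, 1.0]
width: 0.0435
pos [0.5209 0.3265 0.1319] yaw_y 140.5 x [-0.011 -0.005 -1.   ] delta cm [ 4.39 -0.08  0.02] F [0.8 0.  1. ] [0.16 0.04 0.03] w 0.04353962206175748 t 3.625
```

```bash

python3 -m inch '[{"translation":[2.2,0,0],"spin":0},{"translation":[2.1,0,0],"spin":0},{"translation":[0,0,0],"spin":0}]'
python3 - <<'E'
from h import *
for n in('side','wrist'):
  im=optics.camera(n)
  im=im[270:370,140:260] if n=='side' else im
  cv2.imwrite(f'pics/{n}3.png',cv2.resize(im[:,:,::-1],None,fx=5 if n=='side' else 1,fy=5 if n=='side' else 1,interpolation=cv2.INTER_CUBIC))
E
python3 dl.py .5211 .3259 .088
```

```text
time: 4.0
ee_pos: [0.5226, 0.3277, 0.0922]
eef_rot: [-0.301, 0.642, 0.302, 0.637]
ft_force: [0.2, 0.6, -0.9]
width: 0.0435
pos [0.5234 0.3284 0.0938] yaw_y 140.43 x [-0.004 -0.001 -1.   ] delta cm [ 0.58  0.01 -0.34] F [-0.  -0.2 -0.4] [0.16 0.02 0.04] w 0.04338395672463142 t 4.1
```

View pics/side3.png

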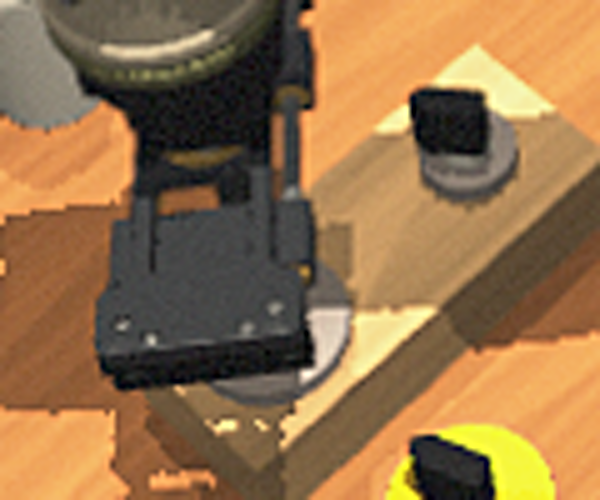

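View pics/wrist3.png

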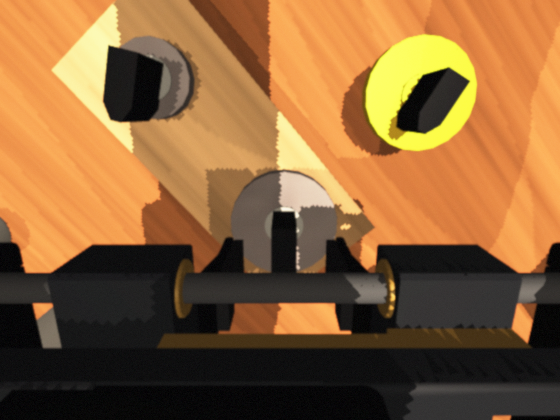

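The wrist view shows the bar midway between the fingers at column 285 and aligned with them. I'll correct the offset and close.

```bash

python3 -m inch '[{"translation":[0.5,0,-0.3],"spin":0},{"translation":[0,0,0],"spin":0}]'
python3 dl.py .5211 .3259 .088
```

```text
time: 4.35
ee_pos: [0.5221, 0.3264, 0.0902]
eef_rot: [-0.301, 0.64, 0.302, 0.639]
ft_force: [-0.8, -0.1, -0.3]
width: 0.0437
pos [0.5221 0.3264 0.0902] yaw_y 140.42 x [-0.002  0.    -1.   ] delta cm [ 0.22  0.04 -0.1 ] F [-0.8 -0.1 -0.3] [ 0.17 -0.02  0.01] w 0.043705291418287294 t 4.35
```

```bash

python3 -m inch '[{"translation":[0.15,0,-0.1],"spin":0},{"translation":[0,0,0],"spin":0},{"translation":[0,0,0],"spin":0},{"translation":[0,0,0],"spin":0},{"translation":[0,0,0],"spin":0}]' 1 50
python3 dl.py .5211 .3259 .088
```

```text
time: 4.97
ee_pos: [0.5217, 0.3258, 0.0893]
eef_rot: [-0.301, 0.64, 0.302, 0.639]
ft_force: [-0.3, 0.5, -0.0]
width: 0.0037
pos [0.5217 0.3258 0.0893] yaw_y 140.42 x [-0.001  0.001 -1.   ] delta cm [ 0.13  0.05 -0.03] F [-0.3  0.5 -0. ] [ 0.17 -0.01 -0.  ] w 0.0036656691036113806 t 4.975
```

The width reads 3.7 mm where 14 mm was expected, so I'll look.

```bash
python3 - <<'E'
from h import *
for n in('side','wrist','scene'):
  im=optics.camera(n)
  if n=='side': im=cv2.resize(im[270:370,140:260],None,fx=5,fy=5,interpolation=cv2.INTER_CUBIC)
  if n=='scene': im=cv2.resize(im[170:260,340:440],None,fx=6,fy=6,interpolation=cv2.INTER_CUBIC)
  cv2.imwrite(f'pics/{n}4.png',im[:,:,::-1])
E
python3 dl.py .5211 .3259 .088
```

```text
pos [0.5217 0.3258 0.0893] yaw_y 140.42 x [-0.001  0.001 -1.   ] delta cm [ 0.13  0.05 -0.03] F [0.7 0.2 0.5] [0.15 0.04 0.05] w 0.0008511335992064425 t 5.125
```

View pics/side4.png

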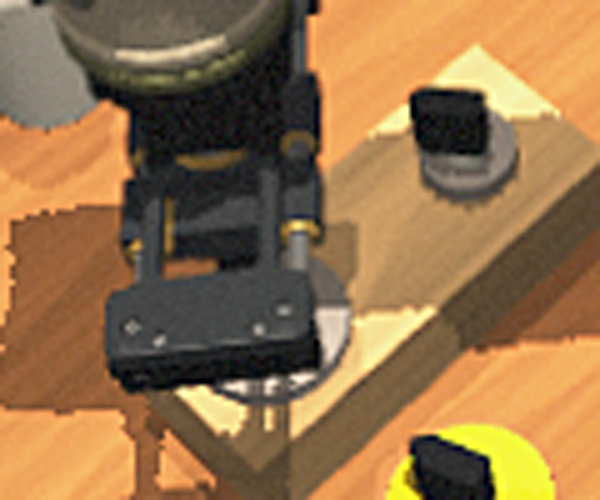

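View pics/wrist4.png

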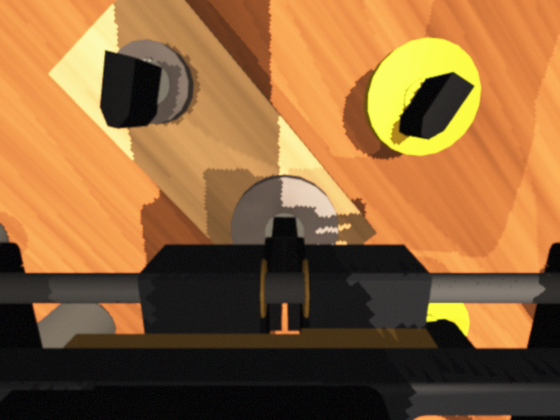

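View pics/scene4.png

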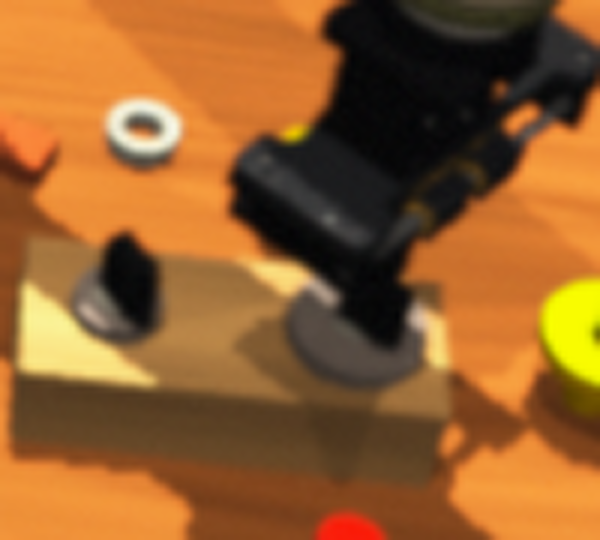

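```bash
python3 - <<'E'
from h import *
s=r.read_state();M=model('wrist',s);Rm=R.from_quat(s['eef_rot']).as_matrix();p=s['ee_pos']
P=[p,p+Rm@[.017,0,0],p+Rm@[.017,0.01,0],p+Rm@[.017,0,-.0095],[.5151,.3184,.103],[.521,.326,.067],[.521,.326,.103],[.521+.635*.024,.326+.77*.024,.103]]
print(w2px(M,P).round(1))
for n in('scene','side'):
  print(n,w2px(model(n),P).round(1))
a=cv2.imread('pics/wrist4.png');cv2.imwrite('pics/wrist4c.png',cv2.resize(a[160:360,200:370],None,fx=3.5,fy=3,interpolation=cv2.INTER_CUBIC))
E
```

```text
[[283.2 242.6]
 [283.3 232.4]
 [299.2 232.4]
 [283.3 218. ]
 [283.9 234.9]
 [284.3 229.1]
 [284.5 251.7]
 [284.5 291.4]]
scene [[401.4 218.3]
 [400.2 222.1]
 [402.3 220.4]
 [397.7 220.2]
 [399.7 213.1]
 [399.9 223.1]
 [402.4 214.9]
 [409.  219.6]]
side [[191.2 329. ]
 [192.3 333. ]
 [192.3 337.2]
 [196.8 332.5]
 [195.  325.3]
 [192.8 334.5]
 [190.4 326. ]
 [179.  327.3]]
```

View pics/wrist4c.png

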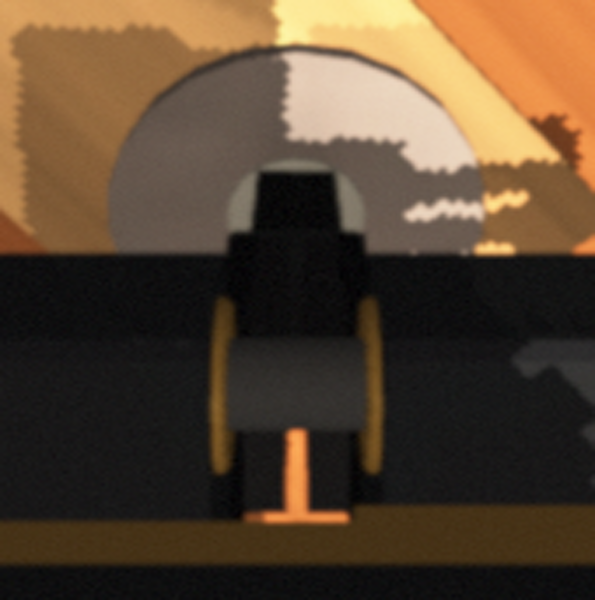

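```bash
python3 - <<'E'
from h import *
D=model('side');S=model('scene')
for z in (.189,.21,.228): print(z,w2px(D,[[.6246+.05,0,z],[.6246-.05,0,z]]).round(1).tolist(),w2px(S,[[.6246+.05,0,z],[.6246-.05,0,z]]).round(1).tolist())
a=cv2.imread('pics/side0.png');cv2.imwrite('pics/side0g.png',cv2.resize(a[110:210,210:320],None,fx=6,fy=6,interpolation=cv2.INTER_CUBIC))
E
```

```text
0.189 [[249.2, 184.5], [278.3, 204.3]] [[284.2, 220.5], [289.6, 193.5]]
0.21 [[248.7, 178.3], [278.2, 198.1]] [[284.3, 215.1], [289.8, 188.0]]
0.228 [[248.3, 172.8], [278.1, 192.6]] [[284.5, 210.3], [290.0, 183.3]]
```

View pics/side0g.png

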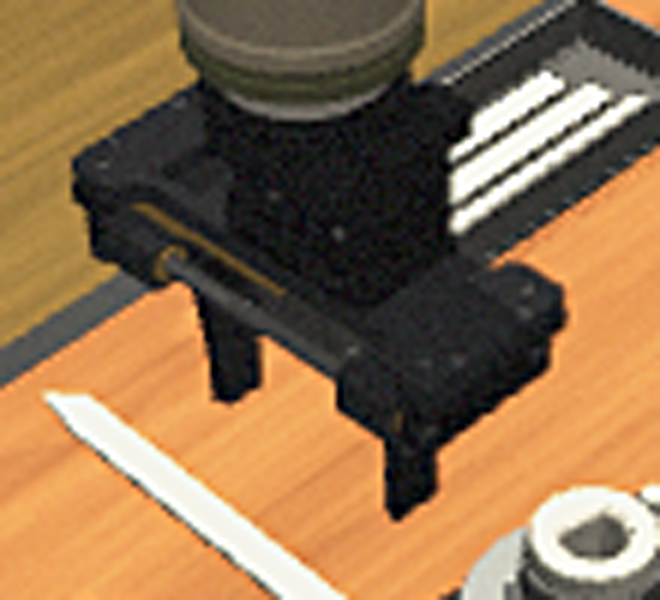

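The fingers closed just above the bar. The pictures put the fingertips 2–3 cm further back along the tool than stated. Measured from the side and wrist pictures, they are at about z 0.11 now. I'll open, go lower and watch the force.

```bash

python3 -m inch '[{"translation":[0,0,0],"spin":0},{"translation":[0,0,0],"spin":0},{"translation":[0,0,0],"spin":0},{"translation":[0.7,0,0],"spin":0},{"translation":[0.7,0,0],"spin":0},{"translation":[0,0,0],"spin":0}]' 0.5 50
python3 dl.py .5211 .3259 .06
python3 - <<'E'
from h import *
for n in('side','wrist','scene'):
  im=optics.camera(n)
  if n=='side': im=cv2.resize(im[270:370,140:260],None,fx=5,fy=5,interpolation=cv2.INTER_CUBIC)
  if n=='scene': im=cv2.resize(im[170:260,340:440],None,fx=6,fy=6,interpolation=cv2.INTER_CUBIC)
  cv2.imwrite(f'pics/{n}5.png',im[:,:,::-1])
E
```

```text
time: 5.88
ee_pos: [0.5214, 0.3256, 0.0738]
eef_rot: [-0.301, 0.64, 0.302, 0.639]
ft_force: [0.1, -0.4, 0.3]
width: 0.0428
pos [0.5214 0.3256 0.0738] yaw_y 140.42 x [-0.002  0.    -1.   ] delta cm [ 1.38  0.04 -0.  ] F [ 0.1 -0.4  0.3] [0.16 0.05 0.04] w 0.042796360972327356 t 5.875
```

View pics/wrist5.png

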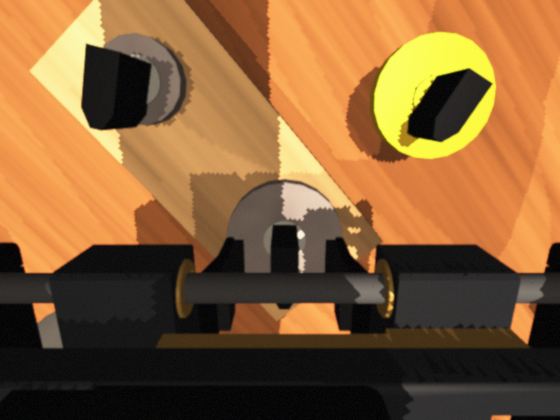

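View pics/scene5.png

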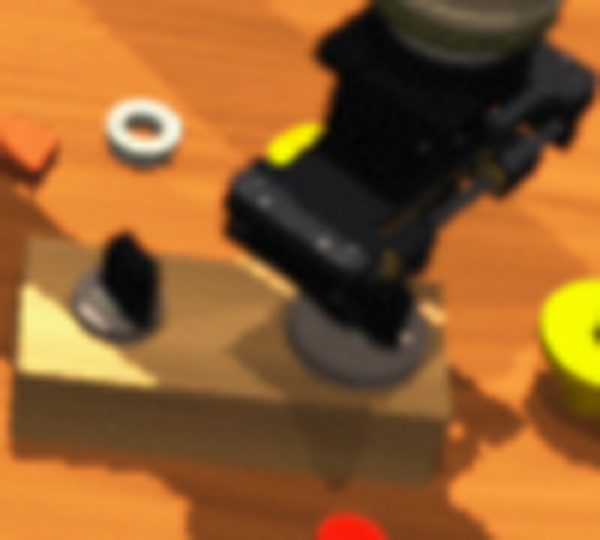

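```bash

python3 -m inch '[{"translation":[0.6,0,0],"spin":0},{"translation":[0.5,0,0],"spin":0},{"translation":[0.2,0,0],"spin":0},{"translation":[0,0,0],"spin":0}]'
python3 dl.py .5211 .3259 .06
python3 - <<'E'
from h import *
for n in('side','wrist','scene'):
  im=optics.camera(n)
  if n=='side': im=cv2.resize(im[270:370,140:260],None,fx=5,fy=5,interpolation=cv2.INTER_CUBIC)
  if n=='scene': im=cv2.resize(im[170:260,340:440],None,fx=6,fy=6,interpolation=cv2.INTER_CUBIC)
  cv2.imwrite(f'pics/{n}6.png',im[:,:,::-1])
E
```

```text
time: 6.52
ee_pos: [0.522, 0.326, 0.061]
eef_rot: [-0.301, 0.64, 0.302, 0.64]
ft_force: [0.1, -0.3, -0.3]
width: 0.0435
pos [0.522 0.326 0.061] yaw_y 140.42 x [-0.001  0.001 -1.   ] delta cm [ 0.1   0.06 -0.06] F [ 0.1 -0.3 -0.3] [ 0.14  0.06 -0.03] w 0.04345399030600102 t 6.525
```

View pics/side6.png

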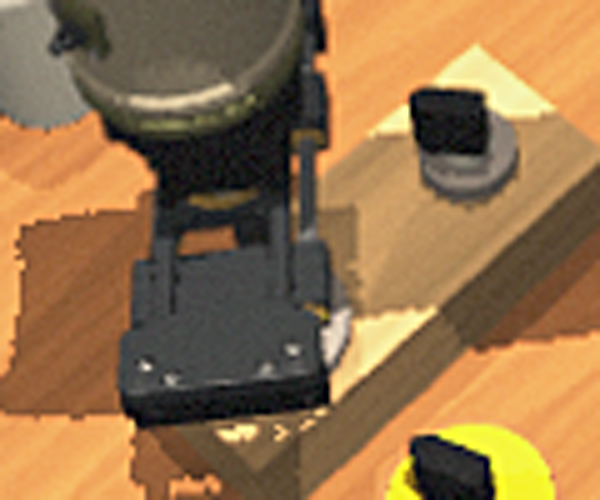

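View pics/scene6.png

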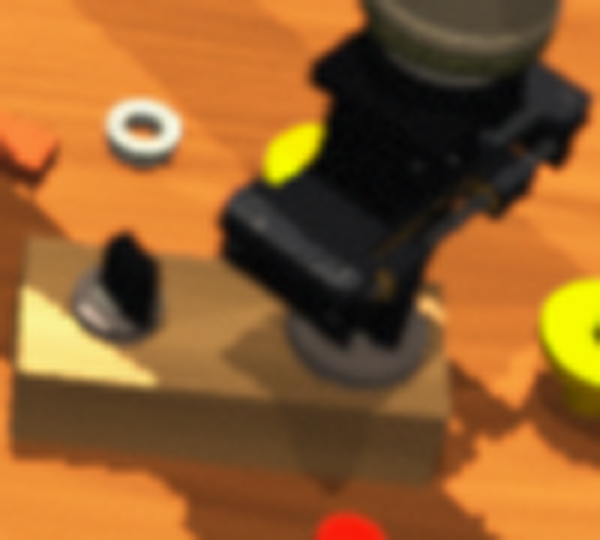

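```bash

python3 -m inch '[{"translation":[0.3,0,0],"spin":0},{"translation":[0.2,0,0],"spin":0},{"translation":[0,0,0],"spin":0}]'
python3 dl.py .5211 .3259 .06
```

```text
time: 7.05
ee_pos: [0.5222, 0.3262, 0.0562]
eef_rot: [-0.301, 0.639, 0.302, 0.64]
ft_force: [0.2, -0.7, 0.3]
width: 0.0435
pos [0.5222 0.3262 0.0562] yaw_y 140.41 x [ 0.     0.002 -1.   ] delta cm [-0.38  0.07 -0.09] F [ 0.2 -0.7  0.3] [ 0.18 -0.04 -0.02] w 0.04347843184033794 t 7.05
```

```bash

python3 -m inch '[{"translation":[0,0,0],"spin":0},{"translation":[0,0,0],"spin":0},{"translation":[0,0,0],"spin":0},{"translation":[0,0,0],"spin":0},{"translation":[0,0,0],"spin":0}]' 1 50
python3 dl.py .5211 .3259 .06
```

```text
time: 7.68
ee_pos: [0.5223, 0.3263, 0.0563]
eef_rot: [-0.301, 0.639, 0.302, 0.64]
ft_force: [0.3, 0.3, -0.0]
width: 0.014
pos [0.5223 0.3263 0.0563] yaw_y 140.42 x [ 0.     0.002 -1.   ] delta cm [-0.37  0.07 -0.1 ] F [ 0.3  0.3 -0. ] [ 0.15 -0.01  0.02] w 0.013961428947456164 t 7.675
```

Gripped, with the width at 14 mm. Now I'll lift, turn and carry it.

```bash

python3 -m inch '[{"translation":[-1,0,0],"spin":0},{"translation":[-3,0,0],"spin":0},{"translation":[-5,0,0],"spin":0},{"translation":[-5,0,0],"spin":0},{"translation":[-4,0,0],"spin":0},{"translation":[0,0,0],"spin":8},{"translation":[0,0,0],"spin":10.6},{"translation":[0,0,0],"spin":10.6},{"translation":[0,0,0],"spin":10.6},{"translation":[0,0,0],"spin":10.6},{"translation":[0,0,0],"spin":10.6},{"translation":[0,0,0],"spin":2},{"translation":[0,0,0],"spin":0}]'
python3 dl.py .638 -.11 .235
```

```text
time: 9.3
ee_pos: [0.5195, 0.3258, 0.2483]
eef_rot: [0.085, 0.702, -0.084, 0.702]
ft_force: [0.0, 0.7, -1.9]
width: 0.0138
pos [0.5195 0.3258 0.2483] yaw_y 76.27 x [-0.     0.003 -1.   ] delta cm [  1.21 -39.52  21.86] F [ 0.   0.7 -1.9] [ 0.08 -0.08 -0.03] w 0.013807403265751216 t 9.3
```

```bash

python3 -m inch '[{"translation":[0.2,-3.5,2],"spin":0},{"translation":[0.2,-5,2.8],"spin":0},{"translation":[0.2,-5,2.8],"spin":0},{"translation":[0.2,-5,2.8],"spin":0},{"translation":[0.2,-5,2.8],"spin":0},{"translation":[0,-5,2.8],"spin":0},{"translation":[0,-5,2.8],"spin":0},{"translation":[0,-3.5,2],"spin":0},{"translation":[0,-2,1],"spin":0},{"translation":[0,0,0],"spin":0}]'
python3 dl.py .638 -.11 .235
python3 - <<'E'
from h import *
im=optics.camera('wrist');cv2.imwrite('pics/w7.png',im[:,:,::-1])
E
python3 dl.py .638 -.11 .235
```

```text
time: 10.55
ee_pos: [0.6434, -0.1162, 0.2378]
eef_rot: [0.08, 0.703, -0.077, 0.702]
ft_force: [-0.3, -0.5, -2.0]
width: 0.0136
pos [ 0.6434 -0.1162  0.2378] yaw_y 77.25 x [-0.001  0.005 -1.   ] delta cm [ 0.29  0.48 -0.67] F [-0.3 -0.5 -2. ] [ 0.12 -0.07 -0.  ] w 0.013559270151317514 t 10.55
pos [ 0.6434 -0.1146  0.238 ] yaw_y 77.34 x [-0.     0.005 -1.   ] delta cm [ 0.3   0.33 -0.63] F [-0.8  0.9 -2.5] [ 0.09 -0.08  0.04] w 0.013581691463657735 t 10.6
```

View pics/w7.png

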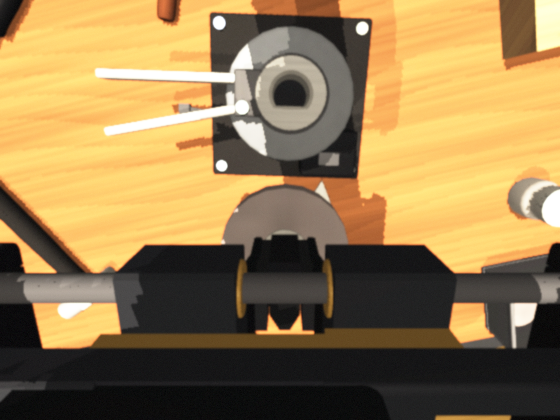

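The wrist view shows the hub mouth at about (290,92) with its flat facing down in the picture. The held wheel is at (285,235) with its pointer also down. Now an enlarged crop.

```bash
python3 - <<'E'
import cv2
a=cv2.imread('pics/w7.png')
cv2.imwrite('pics/w7a.png',cv2.resize(a[45:140,240:340],None,fx=6,fy=6,interpolation=cv2.INTER_CUBIC))
cv2.imwrite('pics/w7b.png',cv2.resize(a[5:185,195:385],None,fx=4,fy=3.3,interpolation=cv2.INTER_CUBIC))
cv2.imwrite('pics/w7c.png',cv2.resize(a[175:345,210:360],None,fx=5,fy=3.5,interpolation=cv2.INTER_CUBIC))
E
```

```text
(no output)
```

View pics/w7a.png

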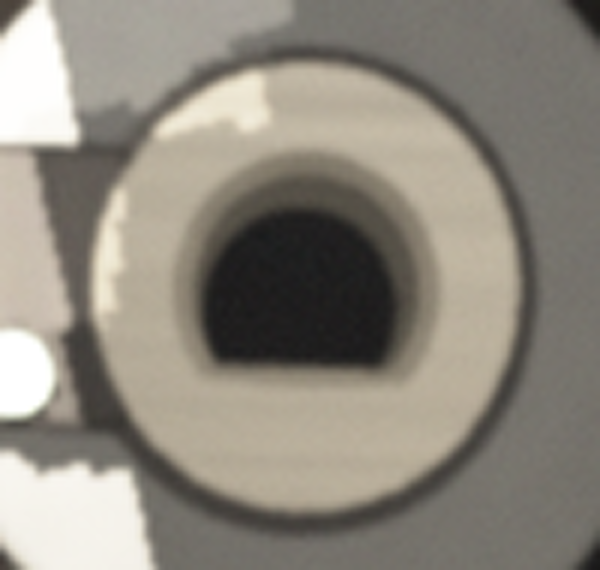

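View pics/w7b.png

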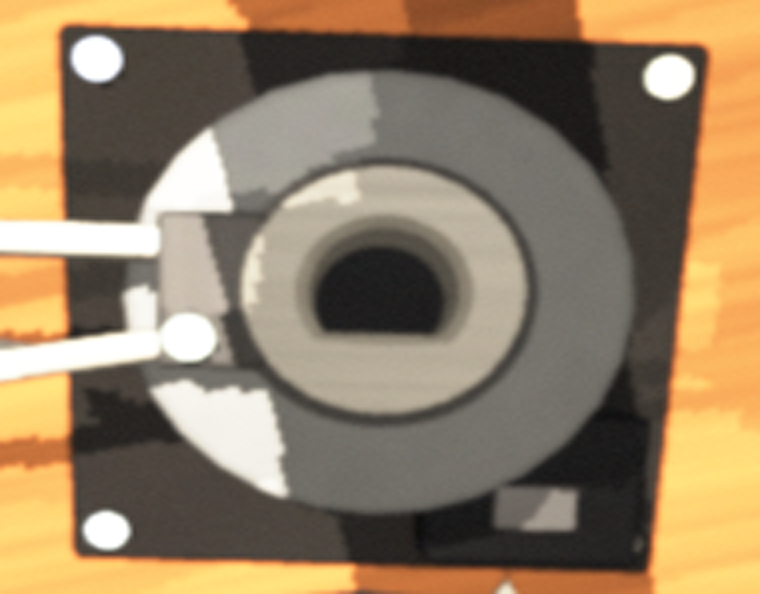

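View pics/w7c.png

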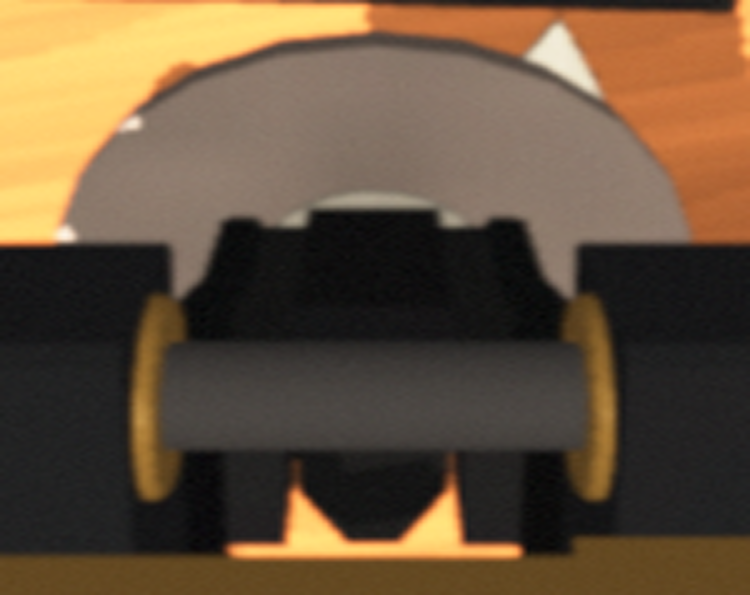

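```bash
cat > fit7.py <<'E'
from h import *
from scipy.optimize import least_squares
s=r.read_state();M=model('wrist',s);Rm=R.from_quat(s['eef_rot']).as_matrix()
b=lambda x,y:(195+x/4-.4,5+y/3.3-.35); a=lambda x,y:(240+x/6-.4,45+y/6-.4)
cor=np.array([b(62,27),b(707,45),b(77,556),b(648,571)]);cm=np.array([[-.09,-.09],[-.09,.09],[.09,-.09],[.09,.09]])
hub=np.array([a(93,285),a(525,285),a(309,56),a(309,516)])
def f(p,wc=1,wh=1):
    x,y,t=p;c,sn=np.cos(t),np.sin(t);Q=np.array([[c,-sn],[sn,c]])
    P=np.c_[cm@Q.T+[x,y],np.full(4,.012)]
    e=(w2px(M,P)-cor)*wc
    th=np.linspace(0,2*np.pi,720);C=w2px(M,np.c_[x+.027*np.cos(th),y+.027*np.sin(th),np.full(720,.15)])
    ex=np.array([C[:,0].min()-hub[0,0],C[:,0].max()-hub[1,0],C[:,1].min()-hub[2,1],C[:,1].max()-hub[3,1]])*wh
    return np.r_[e.ravel(),ex]
for wc,wh in((1,1),(1,.001),(.001,1)):
    q=least_squares(f,[.56,-.0915,-.22],args=(wc,wh));print(wc,wh,q.x[:2].round(4),np.degrees(q.x[2]).round(2),(q.fun).round(1))
# flat
u=px2w(M,a(215,367),.148);v=px2w(M,a(380,367),.148);d=v-u;print('flat yaw',np.degrees(np.arctan2(d[1],d[0]))-90,np.linalg.norm(d),'flat mid',(u+v)/2)
# held wheel in tool frame
m=optics.camera_model('wrist');W=(m['camera_matrix'],m['dist'],m['tool_from_camera'])
K,dd,T=W
def tp(uv,tx):
    p=cv2.undistortPoints(np.array([[uv]],float),K,dd)[0,0];v=T[:3,:3]@[p[0],p[1],1];o=T[:3,3];return o+v*(tx-o[0])/v[0]
c=lambda x,y:(210+x/5-.4,175+y/3.5-.36)
for pt in((376,46),(70,230),(688,230)):print(tp(c(*pt),-.0107))
E
python3 fit7.py; python3 dl.py .56 -.0915 .2
```

```text
1 1 [ 0.5593 -0.0888] -14.47 [-1.6 -1.6  1.6 -1.  -1.1  1.2  1.4  1.1  0.6 -0.8  1.4 -0.8]
1 0.001 [ 0.5596 -0.0889] -14.47 [-1.6 -1.3  1.5 -0.6 -1.1  1.4  1.3  1.3  0.  -0.   0.  -0. ]
0.001 1 [ 0.559  -0.0887] -14.47 [-0.  -0.   0.  -0.  -0.   0.   0.   0.   0.7 -0.7  1.  -1.2]
flat yaw -12.636548912740423 0.021397366603988454 flat mid [ 0.56765849 -0.09203806  0.148     ]
[-0.0107      0.00143454 -0.03589515]
[-0.0107     -0.03178849 -0.0066609 ]
[-0.0107      0.03535436 -0.00669395]
pos [ 0.6434 -0.1146  0.238 ] yaw_y 77.34 x [-0.     0.005 -1.   ] delta cm [ 3.81  0.41 -8.64] F [-0.8  0.9 -2.5] [ 0.09 -0.08  0.04] w 0.013581691463657735 t 10.6
```

```bash

python3 -m inch '[{"translation":[0.3,0.2,-3.5],"spin":0.8},{"translation":[0.8,0.2,-4],"spin":0},{"translation":[0.8,0.1,-1],"spin":0},{"translation":[0,0,0],"spin":0},{"translation":[0,0,0],"spin":0}]'
python3 dl.py .5605 -.0904 .2013
python3 - <<'E'
from h import *
for n,(x,y) in(('side',(240,110)),('scene',(210,130))):
  im=optics.camera(n)[y:y+120,x:x+120]
  cv2.imwrite(f'pics/{n}8.png',cv2.resize(im[:,:,::-1],None,fx=5,fy=5,interpolation=cv2.INTER_CUBIC))
im=optics.camera('wrist');cv2.imwrite('pics/w8.png',im[:,:,::-1])
E
```

```text
time: 11.22
ee_pos: [0.5595, -0.0818, 0.2198]
eef_rot: [0.082, 0.703, -0.076, 0.703]
ft_force: [-0.7, 0.1, -2.3]
width: 0.0136
pos [ 0.5595 -0.0818  0.2198] yaw_y 77.21 x [ 0.001  0.008 -1.   ] delta cm [ 1.84 -0.83  0.29] F [-0.7  0.1 -2.3] [ 0.1  -0.03 -0.04] w 0.013615696886242987 t 11.225
```

View pics/side8.png

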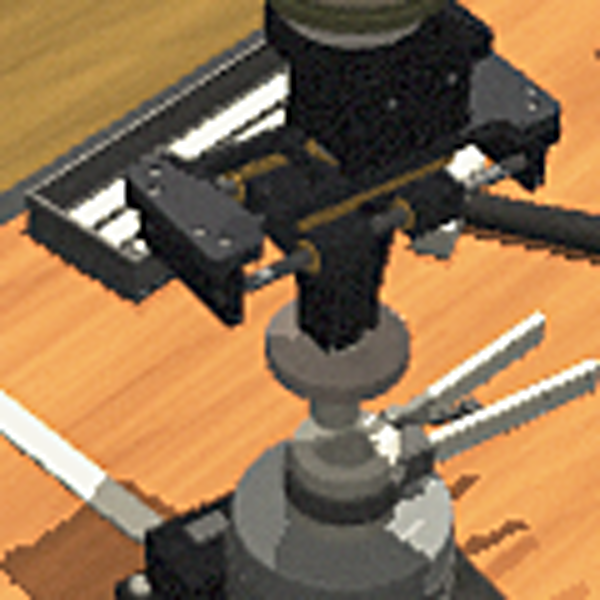

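View pics/scene8.png

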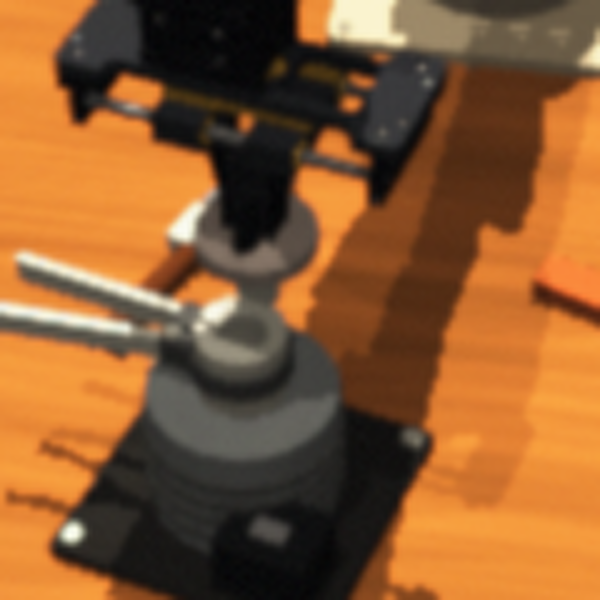

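View pics/w8.png

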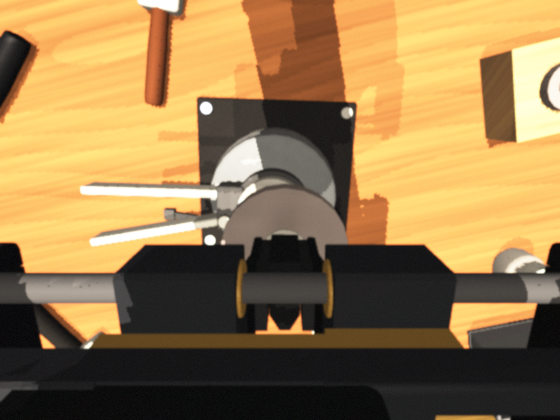

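```bash

python3 -m inch '[{"translation":[0,-0.8,0.2],"spin":0.5},{"translation":[0,0,0],"spin":0},{"translation":[0,0,0],"spin":0}]'
python3 dl.py .5605 -.0904 .2013
```

```text
time: 11.75
ee_pos: [0.5603, -0.0918, 0.2191]
eef_rot: [0.086, 0.702, -0.08, 0.702]
ft_force: [-0.0, 0.3, -2.5]
width: 0.0135
pos [ 0.5603 -0.0918  0.2191] yaw_y 76.56 x [ 0.     0.008 -1.   ] delta cm [ 1.78  0.13 -0.01] F [-0.   0.3 -2.5] [ 0.08 -0.06  0.02] w 0.013462696301004107 t 11.75
```

```bash

python3 -m inch '[{"translation":[1,0.05,0],"spin":0},{"translation":[0.9,0.05,0],"spin":0},{"translation":[0,0,0],"spin":0}]'
python3 dl.py .5605 -.0904 .2013
python3 - <<'E'
from h import *
for n,(x,y) in(('side',(270,150)),('scene',(220,150))):
  im=optics.camera(n)[y:y+80,x:x+80]
  cv2.imwrite(f'pics/{n}9.png',cv2.resize(im[:,:,::-1],None,fx=7,fy=7,interpolation=cv2.INTER_CUBIC))
E
```

```text
time: 12.12
ee_pos: [0.5602, -0.0904, 0.1981]
eef_rot: [0.086, 0.703, -0.08, 0.702]
ft_force: [0.3, -0.8, -1.8]
width: 0.0136
pos [ 0.5602 -0.0904  0.1981] yaw_y 76.57 x [-0.001  0.008 -1.   ] delta cm [-0.32  0.01  0.02] F [ 0.3 -0.8 -1.8] [0.13 0.01 0.02] w 0.013640685014929493 t 12.125
```

View pics/side9.png

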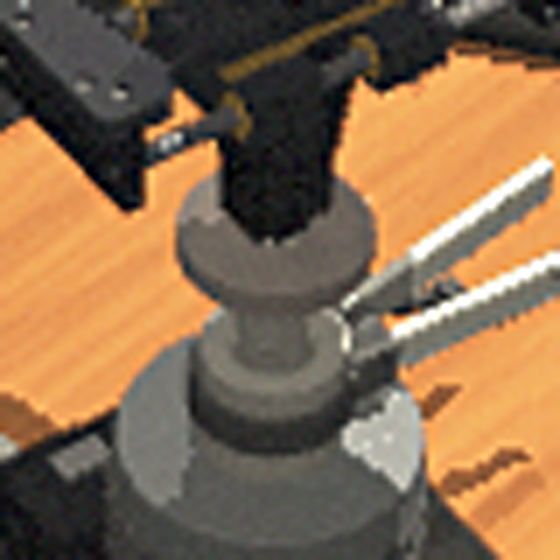

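View pics/scene9.png

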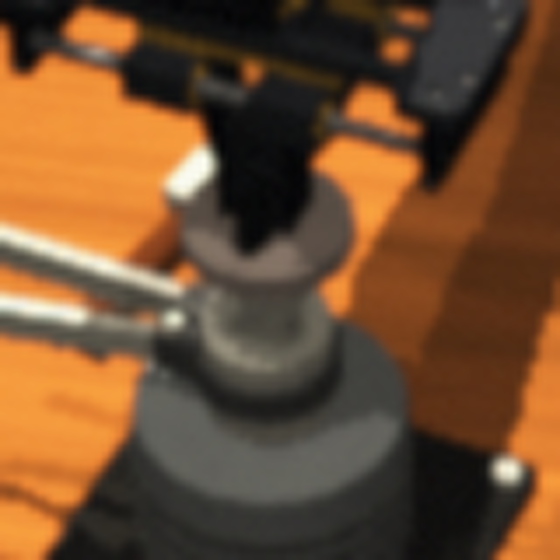

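Both pictures show the shank centred on the hub (side column 274 against 273, scene 262 against 267 in the crops). I'll lower it in small steps.

```bash

python3 -m inch '[{"translation":[0.5,0,0],"spin":0},{"translation":[0.4,0,0],"spin":0},{"translation":[0.3,0,0],"spin":0}]'
python3 dl.py .5605 -.0904 .1513
```

```text
time: 12.6
ee_pos: [0.5611, -0.0904, 0.187]
eef_rot: [0.086, 0.702, -0.08, 0.703]
ft_force: [0.1, -0.4, -2.3]
width: 0.0139
pos [ 0.5611 -0.0904  0.187 ] yaw_y 76.57 x [ 0.002  0.008 -1.   ] delta cm [ 3.57 -0.04 -0.06] F [ 0.1 -0.4 -2.3] [ 0.08 -0.08 -0.01] w 0.013911012365922513 t 12.6
```

```bash

python3 -m inch '[{"translation":[0.5,0,-0.05],"spin":0},{"translation":[0.4,0,0],"spin":0},{"translation":[0.3,0,0],"spin":0}]'
python3 dl.py .5605 -.0904 .1513
```

```text
time: 12.98
ee_pos: [0.5605, -0.0907, 0.1742]
eef_rot: [0.085, 0.702, -0.08, 0.703]
ft_force: [-0.1, -0.5, -3.2]
width: 0.0135
pos [ 0.5605 -0.0907  0.1742] yaw_y 76.55 x [ 0.002  0.007 -1.   ] delta cm [ 2.29  0.01 -0.01] F [-0.1 -0.5 -3.2] [ 0.06 -0.02  0.04] w 0.013475341918369377 t 12.975
```

```bash

python3 -m inch '[{"translation":[0.6,0,0],"spin":0},{"translation":[0.5,0,0],"spin":0},{"translation":[0.4,0,0],"spin":0},{"translation":[0.3,0,0],"spin":0}]'
python3 dl.py .5605 -.0904 .1513
```

```text
time: 13.48
ee_pos: [0.5605, -0.0907, 0.1548]
eef_rot: [0.085, 0.702, -0.08, 0.703]
ft_force: [-0.3, -0.4, -1.1]
width: 0.0137
pos [ 0.5605 -0.0907  0.1548] yaw_y 76.54 x [ 0.002  0.007 -1.   ] delta cm [ 0.35  0.02 -0.01] F [-0.3 -0.4 -1.1] [-0.1  -0.04  0.06] w 0.013727915379025788 t 13.475
```

```bash

python3 -m inch '[{"translation":[0.3,0,0],"spin":0},{"translation":[0.2,0,0],"spin":0},{"translation":[0,0,0],"spin":0}]'
python3 dl.py .5605 -.0904 .1513
```

```text
time: 13.85
ee_pos: [0.5608, -0.0907, 0.1515]
eef_rot: [0.085, 0.701, -0.08, 0.703]
ft_force: [-0.1, -1.1, -1.4]
width: 0.0138
pos [ 0.5608 -0.0907  0.1515] yaw_y 76.54 x [ 0.003  0.007 -1.   ] delta cm [ 0.02  0.02 -0.03] F [-0.1 -1.1 -1.4] [-0.24  0.04  0.01] w 0.013839989744581522 t 13.85
```

```bash

python3 -m inch '[{"translation":[0.2,0,0],"spin":0},{"translation":[0.2,0,0],"spin":0},{"translation":[0.2,0,0],"spin":0}]'
python3 dl.py .5605 -.0904 .1513
python3 - <<'E'
from h import *
for n,(x,y) in(('side',(270,150)),('scene',(220,150))):
  im=optics.camera(n)[y:y+80,x:x+80]
  cv2.imwrite(f'pics/{n}10.png',cv2.resize(im[:,:,::-1],None,fx=7,fy=7,interpolation=cv2.INTER_CUBIC))
E
python3 dl.py .5605 -.0904 .1513
```

```text
time: 14.22
ee_pos: [0.5612, -0.0906, 0.1512]
eef_rot: [0.085, 0.7, -0.081, 0.704]
ft_force: [-9.7, 0.6, 17.0]
width: 0.0136
pos [ 0.5612 -0.0906  0.1512] yaw_y 76.54 x [ 0.006  0.005 -1.   ] delta cm [-0.01  0.   -0.08] F [-9.7  0.6 17. ] [-0.07  2.41 -0.13] w 0.013644662531573412 t 14.225
pos [ 0.5613 -0.0906  0.1512] yaw_y 76.54 x [ 0.006  0.005 -1.   ] delta cm [-0.01  0.   -0.08] F [-9.   0.3 16.5] [-0.01  2.27 -0.04] w 0.013387311564445309 t 14.325
```

View pics/side10.png

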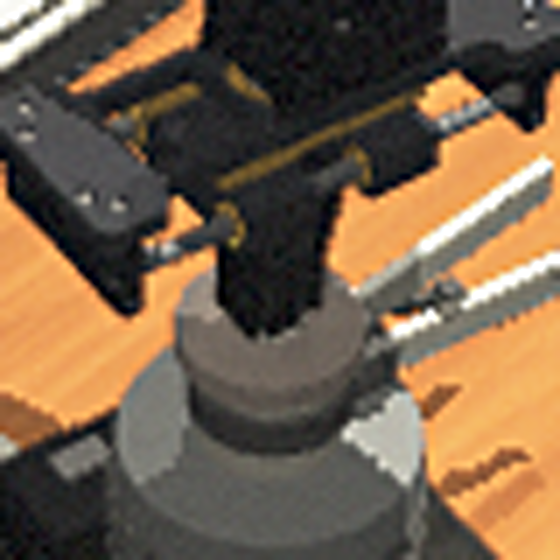

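View pics/scene10.png

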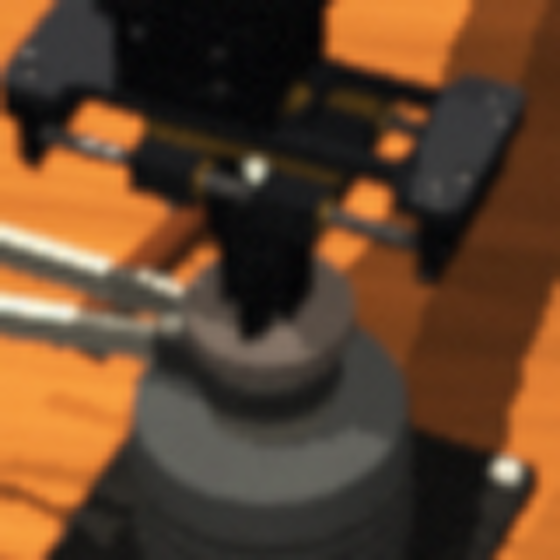

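Both pictures show the wheel lying on the hub, and the force is 17 N downward contact. I'll let go and rise.

```bash

python3 -m inch '[{"translation":[0,0,0],"spin":0},{"translation":[0,0,0],"spin":0},{"translation":[0,0,0],"spin":0},{"translation":[0,0,0],"spin":0}]' 0.5 50
python3 dl.py .5605 -.0904 .1513
python3 -m inch '[{"translation":[-1,0,0],"spin":0},{"translation":[-3,0,0],"spin":0},{"translation":[-4,0,0],"spin":0},{"translation":[0,0,0],"spin":0}]'
python3 - <<'E'
from h import *
for n,(x,y) in(('side',(270,150)),('scene',(220,150))):
  im=optics.camera(n)[y:y+80,x:x+80]
  cv2.imwrite(f'pics/{n}11.png',cv2.resize(im[:,:,::-1],None,fx=7,fy=7,interpolation=cv2.INTER_CUBIC))
E
python3 dl.py .5605 -.0904 .1513
```

```text
time: 14.82
ee_pos: [0.562, -0.09, 0.1514]
eef_rot: [0.085, 0.7, -0.08, 0.705]
ft_force: [0.2, 0.5, -0.6]
width: 0.0408
pos [ 0.562  -0.09    0.1514] yaw_y 76.57 x [ 0.007  0.006 -1.   ] delta cm [ 0.01 -0.07 -0.14] F [ 0.2  0.5 -0.6] [ 0.1  -0.02  0.01] w 0.04084429838337291 t 14.825
time: 15.32
ee_pos: [0.5614, -0.0904, 0.2353]
eef_rot: [0.085, 0.7, -0.08, 0.705]
ft_force: [0.1, -0.0, -0.5]
width: 0.0438
pos [ 0.56   -0.0903  0.232 ] yaw_y 76.58 x [ 0.003  0.007 -1.   ] delta cm [ 8.07 -0.05  0.05] F [ 0.   0.2 -0.6] [ 0.09 -0.01  0.01] w 0.043169972979178135 t 15.425
```

View pics/side11.png

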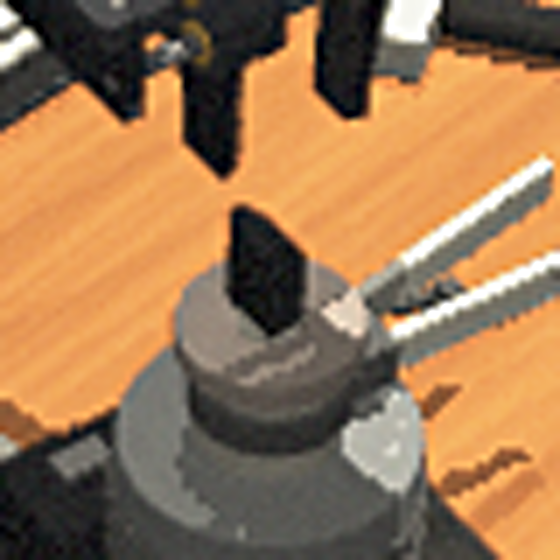

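View pics/scene11.png

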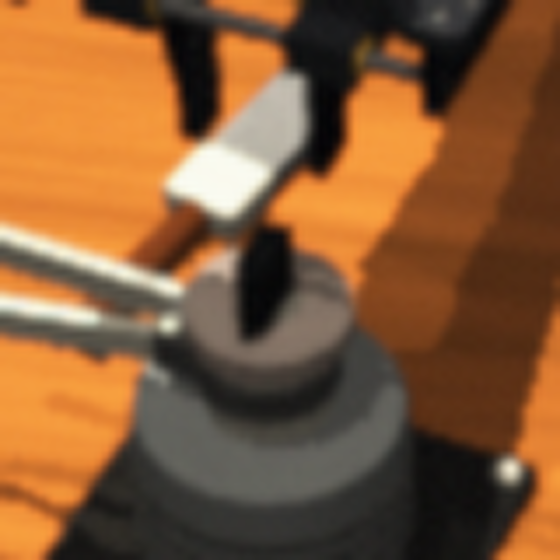

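The arbor is home and released, and it stands by itself. Next I'll move over the handles, turn 90° and open fully.

```bash

python3 -m inch '[{"translation":[0,-3,0],"spin":0},{"translation":[0,-5,0],"spin":0},{"translation":[0,-3.8,0],"spin":0},{"translation":[0,0,0],"spin":10},{"translation":[0,0,0],"spin":10.6},{"translation":[0,0,0],"spin":10.6},{"translation":[0,0,0],"spin":10.6},{"translation":[0,0,0],"spin":10.6},{"translation":[0,0,0],"spin":10.6},{"translation":[0,0,0],"spin":10.6},{"translation":[0,0,0],"spin":10.6},{"translation":[0,0,0],"spin":5},{"translation":[0,0,0],"spin":0}]' 0 50
python3 dl.py .5315 -.2102 .095
python3 - <<'E'
from h import *
im=optics.camera('wrist');cv2.imwrite('pics/w12.png',im[:,:,::-1])
for n,(x,y) in(('side',(270,110)),('scene',(170,120))):
  im=optics.camera(n)[y:y+120,x:x+120]
  cv2.imwrite(f'pics/{n}12.png',cv2.resize(im[:,:,::-1],None,fx=5,fy=5,interpolation=cv2.INTER_CUBIC))
E
```

```text
time: 17.05
ee_pos: [0.5243, -0.2069, 0.2161]
eef_rot: [-0.554, -0.445, 0.559, -0.428]
ft_force: [0.4, -0.3, -0.3]
width: 0.0874
pos [ 0.5243 -0.2069  0.2161] yaw_y -13.77 x [-0.02   0.014 -1.   ] delta cm [12.09  1.06  0.26] F [ 0.4 -0.3 -0.3] [ 0.    0.02 -0.01] w 0.08735006483038116 t 17.05
```

View pics/w12.png

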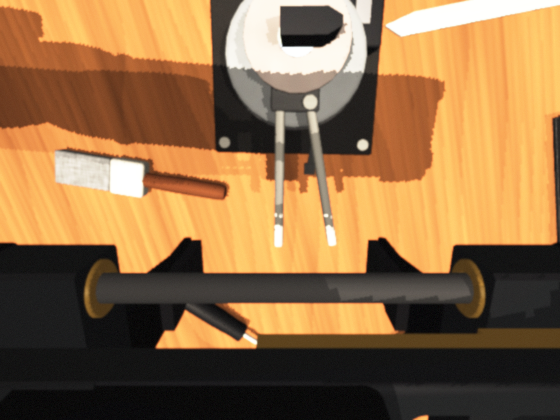

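View pics/side12.png

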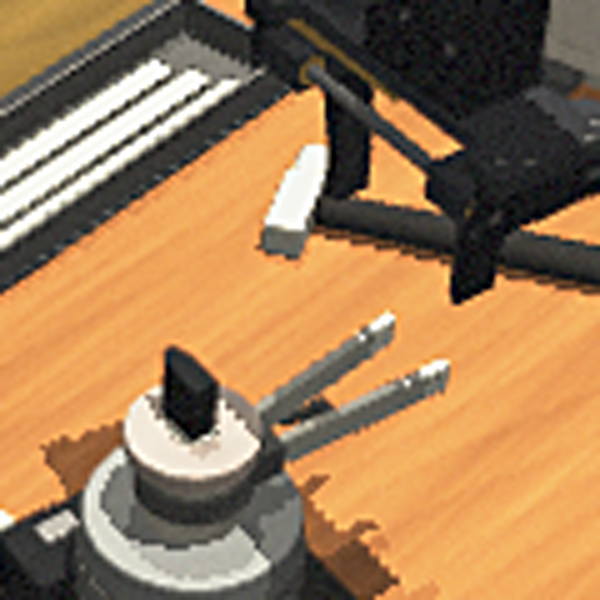

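View pics/scene12.png

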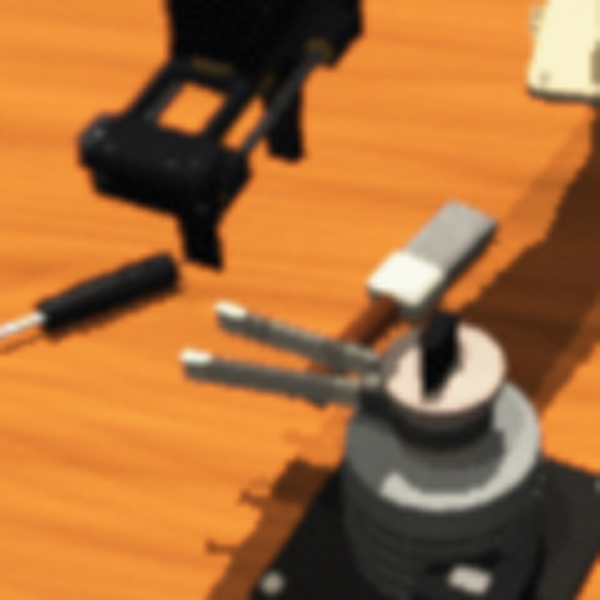

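```bash
python3 - <<'E'
from h import *
s=r.read_state();M=model('wrist',s)
c=np.array([.560,-.0905]);t=np.radians(-13.4);X=np.array([np.cos(t),np.sin(t)]);Y=np.array([-X[1],X[0]])
P=[np.r_[c-.011*X-.153*Y,.14],np.r_[c-.011*X-.04*Y,.14],np.r_[c-.123*Y,.14]]
print(w2px(M,P).round(1))
for uv in((278,244),(332,243),(279,112),(312,112)):
  p=px2w(M,uv,.14)[:2]-c;print(uv,'mach xy',(p@X*1e3).round(1),(p@Y*1e3).round(1))
E
```

```text
[[282.4 246.4]
 [281.5 103.9]
 [295.8 211.7]]
(278, 244) mach xy -14.6 -150.9
(332, 243) mach xy 29.9 -149.8
(279, 112) mach xy -12.9 -45.7
(312, 112) mach xy 11.6 -45.9
```

```bash

python3 -m inch '[{"translation":[0.5,1.0,0.2],"spin":0},{"translation":[3,0,0],"spin":0},{"translation":[2,0,0],"spin":0},{"translation":[0,0,0],"spin":0}]'
python3 dl.py .5315 -.2102 .095
python3 - <<'E'
from h import *
im=optics.camera('wrist');cv2.imwrite('pics/w13.png',im[:,:,::-1])
E
```

```text
time: 17.7
ee_pos: [0.5345, -0.2115, 0.1589]
eef_rot: [-0.553, -0.446, 0.557, -0.43]
ft_force: [-0.3, 0.0, 0.2]
width: 0.0869
pos [ 0.5345 -0.2115  0.1589] yaw_y -13.48 x [-0.019  0.014 -1.   ] delta cm [ 6.4  -0.18  0.  ] F [-0.3  0.   0.2] [0.01 0.04 0.02] w 0.0868508331687304 t 17.7
```

View pics/w13.png

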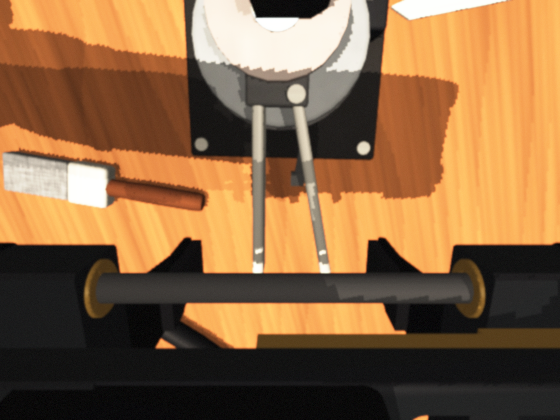

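Both handles lie between the open fingers (columns 258 and 322, fingers at 200 and 370). Going down.

```bash

python3 -m inch '[{"translation":[2,-0.1,0],"spin":0},{"translation":[2,0,0],"spin":0},{"translation":[1.5,0,0],"spin":0},{"translation":[0.6,0,0],"spin":0},{"translation":[0,0,0],"spin":0}]'
python3 dl.py .5315 -.2102 .095
python3 - <<'E'
from h import *
im=optics.camera('wrist');cv2.imwrite('pics/w14.png',im[:,:,::-1])
im=optics.camera('side')[110:230,270:390];cv2.imwrite('pics/side14.png',cv2.resize(im[:,:,::-1],None,fx=5,fy=5,interpolation=cv2.INTER_CUBIC))
E
```

```text
time: 18.38
ee_pos: [0.5365, -0.212, 0.1017]
eef_rot: [-0.554, -0.444, 0.556, -0.432]
ft_force: [-0.2, -1.1, 0.2]
width: 0.0869
pos [ 0.5365 -0.212   0.1017] yaw_y -13.44 x [-0.011  0.011 -1.   ] delta cm [ 0.67 -0.52 -0.05] F [-0.2 -1.1  0.2] [-0.02  0.03  0.03] w 0.08691516194545311 t 18.375
```

View pics/w14.png

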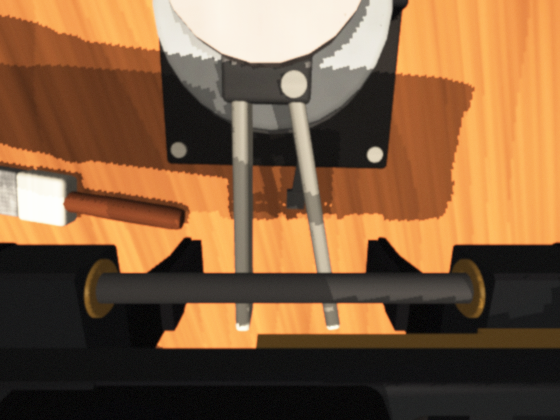

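View pics/side14.png

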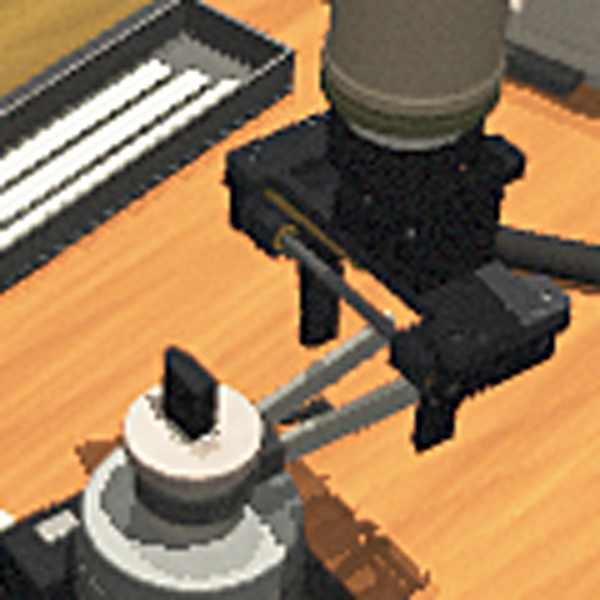

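```bash

python3 -m inch '[{"translation":[0.6,-0.4,0],"spin":0},{"translation":[0,0,0],"spin":0}]'
python3 dl.py .5315 -.2102 .095
python3 -m inch '[{"translation":[0,0,0],"spin":0},{"translation":[0,0,0],"spin":0},{"translation":[0,0,0],"spin":0},{"translation":[0,0,0],"spin":0},{"translation":[0,0,0],"spin":0},{"translation":[0,0,0],"spin":0},{"translation":[0,0,0],"spin":0},{"translation":[0,0,0],"spin":0},{"translation":[0,0,0],"spin":0}]' 1 40
python3 dl.py .5315 -.2102 .095
python3 - <<'E'
from h import *
im=optics.camera('wrist');cv2.imwrite('pics/w15.png',im[:,:,::-1])
E
```

```text
time: 18.73
ee_pos: [0.5329, -0.2112, 0.0967]
eef_rot: [-0.555, -0.443, 0.555, -0.433]
ft_force: [0.6, -0.4, -1.1]
width: 0.087
pos [ 0.5329 -0.2112  0.0967] yaw_y -13.44 x [-0.009  0.011 -1.   ] delta cm [ 0.17 -0.16 -0.06] F [ 0.6 -0.4 -1.1] [ 0.01 -0.01  0.01] w 0.08697593139053725 t 18.725
time: 19.85
ee_pos: [0.527, -0.2103, 0.0969]
eef_rot: [-0.553, -0.446, 0.558, -0.429]
ft_force: [0.9, -0.1, -0.6]
width: 0.0281
pos [ 0.527  -0.2103  0.0969] yaw_y -13.58 x [-0.021  0.014 -1.   ] delta cm [ 0.18  0.44 -0.12] F [ 0.9 -0.1 -0.6] [-0.23 -0.38 -0.31] w 0.028088109678615938 t 19.85
```

View pics/w15.png

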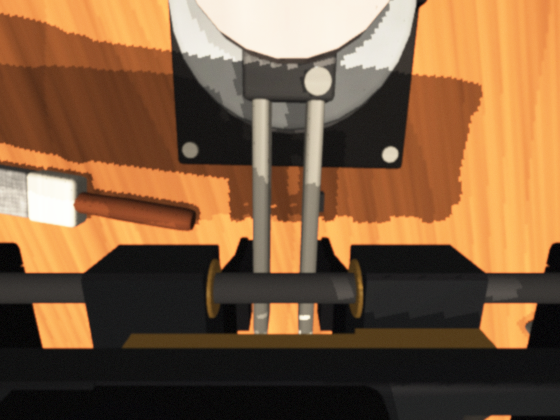

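The handles are parallel and the width is 28 mm, so the clamp is shut. Now I'll let go, check that it stays shut and rise.

```bash

python3 -m inch '[{"translation":[0,0,0],"spin":0},{"translation":[0,0,0],"spin":0},{"translation":[0,0,0],"spin":0},{"translation":[0,0,0],"spin":0},{"translation":[0,0,0],"spin":0},{"translation":[0,0.3,0],"spin":0},{"translation":[0,0,0],"spin":0}]' 0 40
python3 dl.py .5315 -.2102 .095
python3 -m inch '[{"translation":[-2,0,0],"spin":0},{"translation":[-4,0,0],"spin":0},{"translation":[-5,0,0],"spin":0},{"translation":[-3,0,0],"spin":0},{"translation":[0,0,4],"spin":0},{"translation":[0,0,4],"spin":0},{"translation":[0,0,0],"spin":0},{"translation":[0,0,0],"spin":0}]'
python3 - <<'E'
from h import *
im=optics.camera('wrist');cv2.imwrite('pics/w16.png',im[:,:,::-1])
for n,(x,y) in(('side',(270,140)),('scene',(190,150))):
  im=optics.camera(n)
  cv2.imwrite(f'pics/{n}16f.png',im[:,:,::-1]);im=im[y:y+100,x:x+100]
  cv2.imwrite(f'pics/{n}16.png',cv2.resize(im[:,:,::-1],None,fx=6,fy=6,interpolation=cv2.INTER_CUBIC))
E
python3 dl.py .5315 -.2102 .095
```

```text
time: 20.78
ee_pos: [0.5297, -0.2105, 0.0966]
eef_rot: [-0.552, -0.447, 0.558, -0.428]
ft_force: [0.1, 0.3, -0.2]
width: 0.085
pos [ 0.5297 -0.2105  0.0966] yaw_y -13.51 x [-0.023  0.015 -1.   ] delta cm [ 0.16  0.17 -0.07] F [ 0.1  0.3 -0.2] [-0.04 -0.04  0.01] w 0.08501178684307573 t 20.775
time: 21.78
ee_pos: [0.5143, -0.2912, 0.2403]
eef_rot: [-0.552, -0.448, 0.558, -0.429]
ft_force: [-0.6, 0.4, 0.4]
width: 0.087
pos [ 0.5144 -0.2911  0.2403] yaw_y -13.33 x [-0.023  0.015 -1.   ] delta cm [14.61  0.18 -8.13] F [ 0.7 -0.1  0.6] [-0.02  0.03  0.03] w 0.08701888986979256 t 21.925
```

View pics/w16.png

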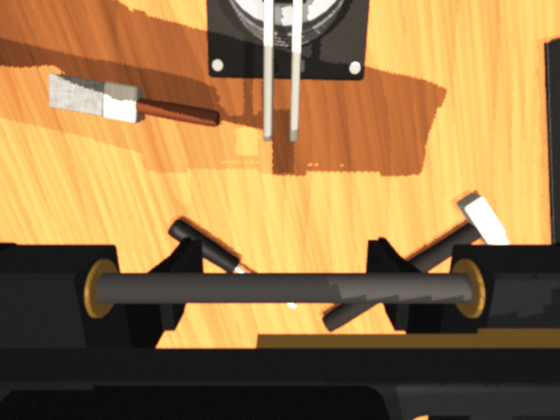

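View pics/side16.png

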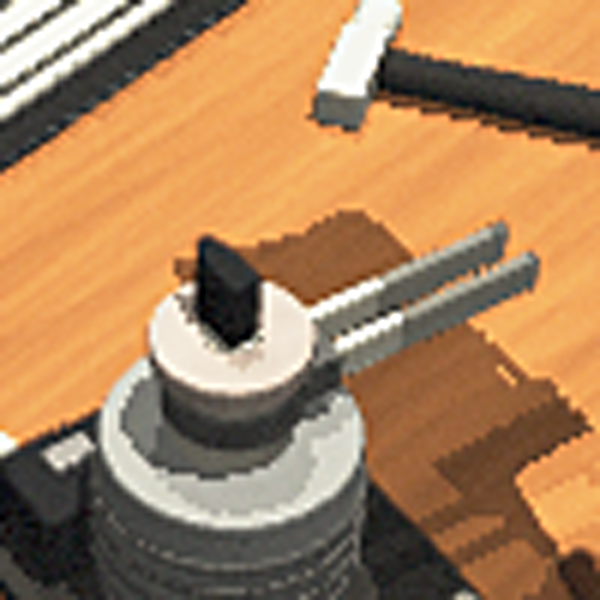

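View pics/scene16f.png

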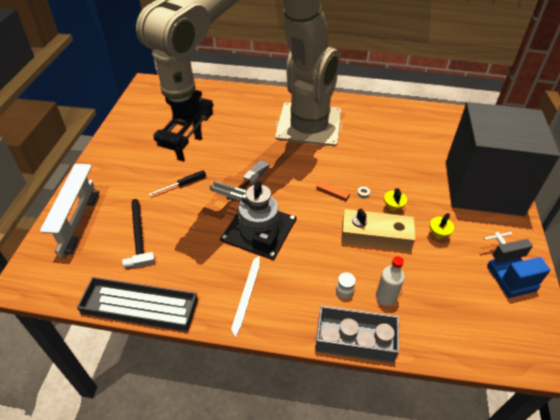

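The handles stay parallel and shut with the gripper clear, at (268,138) and (294,138) in the wrist view. The wheel lies flush on the hub at scene (258,196). The spare is still in the rack at scene (361,217) and everything else is where it was. The arm is at rest and touching nothing, so I'm handing in.

```bash
python3 -c "
from bench import close_job
print(close_job())"
```

```text
the job is handed in; nothing more can be done
None
```

The arbor with the larger wheel is home in the hub with its flat matched to the hub's. The clamp handles are shut and stayed shut after I let go. I handed the job in at about 22 s of the 51 s allowed; the hand-in gave no verdict.

**Last checks, all from pictures and state readings:**
- **Arbor:** the wheel lies flush on the hub. It met the hub at the expected height, with 17 N of downward contact before I released it.
- **Clamp:** the squeeze ended at 28 mm over the handles (29 mm expected when shut). They are still parallel with the gripper clear. I could not read the joint angle itself, so "shut" rests on those two observations.
- **Bench:** the spare arbor and the other bench items look unmoved in the last scene picture.
- **Robot:** it is clear and touching nothing.

**What failed or disagreed:**
- **First grasp:** it closed on air just above the bar. The fingertips turned out to be 2–3 cm further back along the tool than stated, so I went lower and the second grasp held at 14 mm.
- **Hub position:** the camera estimates differed by 2–5 mm, and I used a middle value. The shank went in without any contact force until the wheel seated.
- **Machine angle:** the estimates ranged from -12.6° to -14.5°, and I inserted the arbor at about -13.4°.

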